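# Slide out a cake strip and load it on the empty shelf

## Task

Slide the bare aluminium cake strip along the rimmed stand until about a third of its length hangs out over the stand's open end, and let go of it there. Then pinch it by that overhanging end, lift it off, and lay it on the empty one of the two low shelves, between the side rims, and let go with that end still hanging out; then push it fully home against the shelf's back stop. Leave it lying flat there, never let it drop to the table, and do not shift the loaded cake strip or the other loose things.

Things in the scene. Friction and masses are not known exactly. Their poses are not given: they have to be found in the camera images.
- strip_center (a point): Centre (half-way up) of the bare strip: flat aluminium plate 150 x 50 x 4 mm, about 80 g, lying on the stand. x along its length, z up. It slides easily when pushed on an end, and tips only if over half hangs out. Grip it by its two long edges (50 mm apart) where it hangs past a deck; between rims there is no room for fingers.
- stand: Fixed stand with a wooden deck and metal rims. Origin on the table under its middle; deck top 70 mm up, x from -115 mm (open end, clear space beyond) to +111 mm (end rim). Side rims at y = +-33 mm; rims rise 12 mm over the deck. The strip lies along x, starting 15 to 35 mm inside the open end: 41 to 61 mm of bare deck behind it lets a fingertip down to push it to -x.
- free_shelf: Fixed low shelf with a grey deck, empty. Origin on the table under its middle; deck top 60 mm up, x from -75 mm (open end, clear space beyond) to +75 mm (inner face of the back stop, 18 mm above the deck). Side rims at y = +-34 mm, 8 mm above the deck. Home, the strip's centre is at x = 0 and its outer end is flush with the open end.
- full_shelf: Fixed low metal shelf like the empty one, about 150 to 200 mm beside it, nearer to or farther from the robot, with a strip carrying a cake on it.
- cake_strip_center (a point): Centre of the loaded strip (150 x 50 mm, 36 mm high with its cake), lying on the other shelf; not to be shifted.
- pie_center (a point): Centre of a round pie in a foil tin, diameter 110 mm, 34 mm high; bystander.
- pie2_center (a point): Centre of a second pie like the first; bystander.
- sugar_jar_center (a point): Centre of a jar, diameter 64 mm, 90 mm high; bystander.
- bowl_center (a point): Centre of a steel bowl, diameter 120 mm, 55 mm high; bystander.
- scraper_center (a point): Middle of the wooden handle (110 mm long, 20 mm thick) of a bench scraper lying flat, its blade 70 mm long; bystander.
- spatula_grip (a point): Handle of a spatula lying flat on the table; bystander.
- strip: The bare strip again; origin in the middle of its underside, axes as for its centre.
Mind the look-alikes: they are no part of the job. What is shaped like the free_shelf but blue, pink or yellow is not meant.

How it is judged:
By the outcome, as a careful person would: the job done as asked, in the order asked, and still so for the second after the job is handed in, with the robot touching nothing.
It also fails if it takes over 67 s, if anything falls off the work surface, if the arm or the gripper's body presses on something with over 40 N, if the wrist force passes 120 N, or if a joint passes its speed limit or range.

## Robot

A 6-joint arm with a two-finger parallel gripper is mounted at the origin on the work surface. World frame = base frame: x ahead of the robot, y to its left, z up, the work surface at z = 0. Lengths are in mm, angles in rad, forces in N, time in s.
With the tool pointing down it reaches from about 300 to 775 mm from the base axis. Payload 14.6 kg.
Tool frame: the origin (TCP) lies midway between the tips of the shut fingers; the grasp point (between the pads) lies 19 mm behind it; z points along the fingers, y is the direction in which the jaws open and shut (so a half turn about z gives the same grasp; the last joint's range is limited). The gripper opens to 94 mm and grips with 3 to 60 N. Pads are 16 mm wide; open, the fingers measure 119 mm over their backs; the gripper's body (75 mm by 177 mm) begins 78 mm behind the grasp point.
Start: joints at [1.046, 0.3, 1.521, -0, 1.321, -0.067], TCP at [243.082, 493.356, 176.146] pointing down, gripper open.
Joint ranges: [-3.03, 3.03], [-0.79, 2.21], [0.23, 2.52], [-1.04, 4.18], [0, 3.07], [-2.55, 2.55]. Speed limits (rad/s): [2.22, 2.22, 2.57, 3.14, 3.14, 3.14].

## Interface

Orientations are given as [roll, pitch, yaw] about the fixed x, y, z axes, in that order (R = Rz(yaw) Ry(pitch) Rx(roll)).
In Python, from cell import read_state, camera, get_calibration, sign_off gives the robot as it stands.
- The arm moves only by the tool carry_out, never from a script. Its argument "series" is a list of rows, each an object with "delta_pos": the shift along the world's x, y, z in mm, a list of three; "turn": the turn, a rotation vector about the world's x, y, z in rad, a list of three; "hand": the opening, from 0 (shut) to 1 (fully open). A call has 1 to 8 rows; each row is the pose to reach, as a shift and turn from the pose commanded when the call began; what a row does not reach only later rows make up. A row lasts 1/8 s, in which the tool goes at most 62.5 mm and 10.7 degrees, less where a joint would pass 70% of its speed; a pose out of reach is approached as far as the arm can. A call with a gripper value outside its range is refused whole. The fingers move at their own pace and stop on an object; "squeeze" is the grip in N (left out, the last holds). Time passes only in rows, so rows that repeat a pose let the fingers close. It gives the time, the measured TCP pose, the force and the opening at its end, in the units of the state.
- read_state(): the state, without advancing time (a new reading comes with each control period).
- camera(name): name is "side" or "top" or "wrist"; returns the picture (420x560x3 uint8, red, green, blue); there is no depth.
- get_calibration(name): a dict with "intrinsics" (3x3 intrinsics, pixels), "pose" (4x4, takes a point from camera to world coordinates). Camera axes: x right, y down, z forward; pixel columns grow to the right and rows downward; lengths in mm; the calibration is good to about 2 mm. A picture is of the moment at which its call begins: read the wrist's pose just before it. get_calibration takes no time and is no camera call; for the wrist camera it gives the pose at the moment of the call.
- sign_off(): hands the job in, once; it reports no verdict.
The state is a dict: "clock": time; "joints": joint angles; "qd": joint speeds; "effort": joint torques, N m; "eef_pos": TCP position; "eef_rot": TCP orientation; "wrist_force": force on the tool from outside, world axes, zero at the start; "moment": the same for the moment, N m; "finger_gap": finger opening in mm.
Only numpy, scipy, OpenCV 4.12 (cv2) and the standard library are available. Lean on these libraries where they do the work, as an engineer would, in place of code of your own. Each camera call takes 0.05 s, during which the arm holds its last target.

## Working session

There is one attempt and no reset: what is moved stays moved. The work goes in short steps, Python scripts to look and compute and a tool call to move; the robot and the scene stay as the last step left them, time stands still between calls to the robot, and variables do not carry over. Pictures are saved under pics/ and viewed, and the job is handed in when it is done.

Besides the shell and the picture viewer there is one more tool, called after ">>>" as name([rows], argument=value, ...), one row to a line, values as JSON. carry_out: Moves the arm, as the interface text tells. Its arguments: {"type":"object","properties":{"series":{"type":"array"},"squeeze":{"type":"number"}},"required":["series"]}

```bash
mkdir -p pics; python3 - <<'E'
from cell import *
import cv2
print(read_state())
for n in ("side","top","wrist"):
    im=camera(n); cv2.imwrite(f"pics/{n}0.png",im[:,:,::-1]); c=get_calibration(n); print(n,c)
E
```

```text
{'clock': 0.0, 'joints': array([ 1.04637684e+00,  3.00464305e-01,  1.52159099e+00,  1.10118028e-05,
        1.32069001e+00, -6.66078302e-02]), 'qd': array([-0.00033174, -0.00050155, -0.00011672,  0.00110591,  0.00056986,
       -0.00047289]), 'effort': array([-1.37037121e-03, -5.31809485e+01, -3.52743173e+01,  7.07437587e-02,
        2.44183384e-02, -1.60542487e-05]), 'eef_pos': array([242.94646207, 493.10170197, 175.58588347]), 'eef_rot': array([-3.14044327e+00, -8.73610032e-05,  2.68377822e+00]), 'wrist_force': array([-0.0292538 , -1.22024931,  0.9831344 ]), 'moment': array([-0.01411815, -0.07278748, -0.015404  ]), 'finger_gap': 93.97018861798611}
side {'intrinsics': array([[434.23989048,   0.        , 273.01788276],
       [  0.        , 434.23989048, 207.49851395],
       [  0.        ,   0.        ,   1.        ]]), 'pose': array([[ 7.26349420e-01, -4.10025796e-01,  5.51629737e-01,
        -2.12323661e+02],
       [-6.87318954e-01, -4.29764552e-01,  5.85572442e-01,
        -6.72672840e+02],
       [-3.02889992e-03, -8.04475778e-01, -5.93977734e-01,
         8.34324476e+02],
    
[... 432 characters left out ...]
],
       [ 4.39122657e-03, -1.76100249e-01, -9.84362443e-01,
         1.46603504e+03],
       [ 0.00000000e+00,  0.00000000e+00,  0.00000000e+00,
         1.00000000e+00]])}
wrist {'intrinsics': array([[304.08685732,   0.        , 281.57916991],
       [  0.        , 304.08685732, 207.51579715],
       [  0.        ,   0.        ,   1.        ]]), 'pose': array([[ 4.42022699e-01,  8.64837112e-01,  2.38060292e-01,
         1.74018049e+02],
       [ 8.97002850e-01, -4.25771948e-01, -1.18760833e-01,
         5.27039856e+02],
       [-1.34938096e-03,  2.66035745e-01, -9.63962220e-01,
         3.84722354e+02],
       [ 0.00000000e+00,  0.00000000e+00,  0.00000000e+00,
         1.00000000e+00]])}
```

View pics/side0.png

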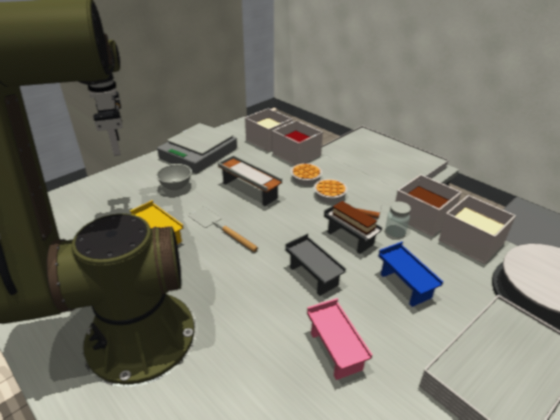

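View pics/top0.png

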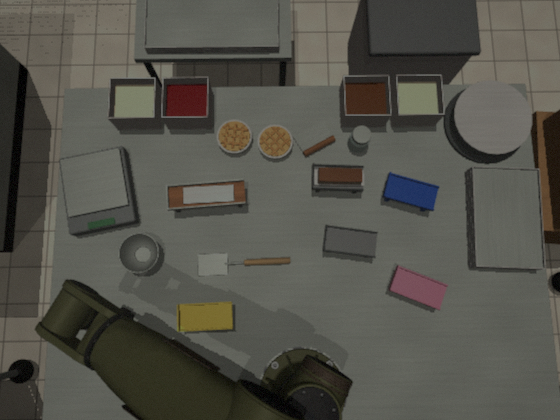

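View pics/wrist0.png

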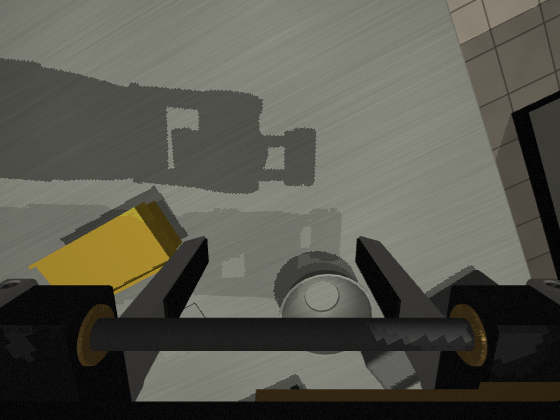

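The top view shows the stand with the bare strip at about (207,195). The grey empty shelf is at (350,242) and the loaded one at (339,178). The coloured look-alikes are blue (411,192), pink (418,288) and yellow (206,317). I'll enlarge crops to confirm which is which.

```bash
python3 - <<'E'
import cv2,numpy as np
t=cv2.imread("pics/top0.png"); s=cv2.imread("pics/side0.png")
a=cv2.resize(t[170:220,155:260],None,fx=7,fy=7,interpolation=cv2.INTER_CUBIC)[:290,:735]
b=cv2.resize(t[215:270,310:395],None,fx=5,fy=5,interpolation=cv2.INTER_CUBIC)
c=np.zeros((600,800,3),np.uint8); c[:290,:735]=a; c[300:575,:425]=b
cv2.imwrite("pics/crop_top.png",c)
a=cv2.resize(s[145:215,205:300],None,fx=4.1,fy=4.1,interpolation=cv2.INTER_CUBIC)
b=cv2.resize(s[225:300,275:355],None,fx=5,fy=5,interpolation=cv2.INTER_CUBIC)
c=np.zeros((600,800,3),np.uint8); c[:a.shape[0],:a.shape[1]]=a; c[200:575,400:800]=b
cv2.imwrite("pics/crop_side.png",c)
E
```

```text
(no output)
```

View pics/crop_top.png

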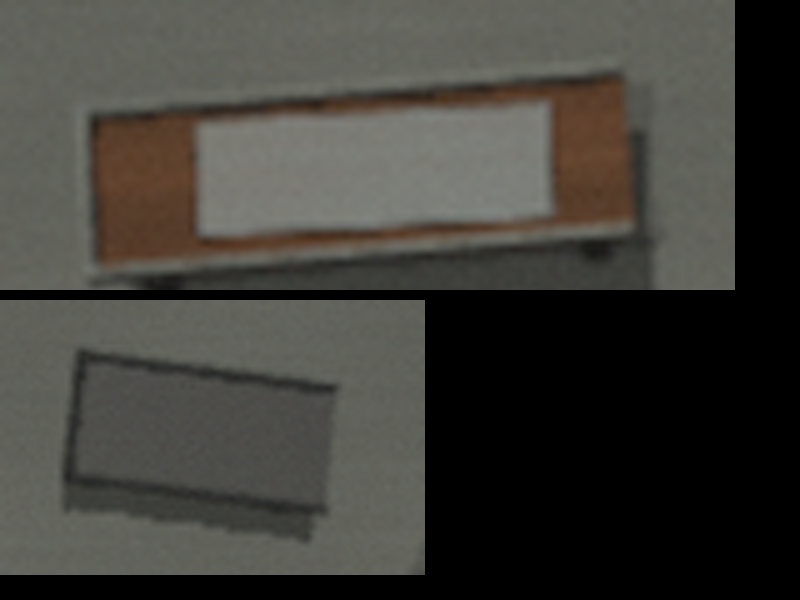

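View pics/crop_side.png

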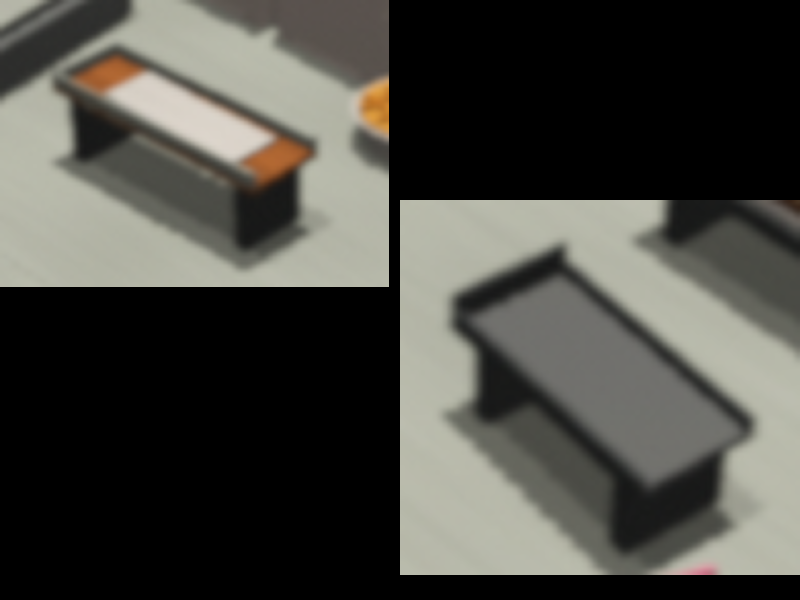

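```bash
cat > h.py <<'E'
import numpy as np,cv2
def ray(c,uv):
    K,T=c["intrinsics"],c["pose"]; d=T[:3,:3]@np.linalg.inv(K)@np.r_[uv,1.]; return T[:3,3],d/np.linalg.norm(d)
def onz(c,uv,z):
    o,d=ray(c,uv); return o+d*(z-o[2])/d[2]
def tri(obs):
    A=np.zeros((3,3));b=np.zeros(3)
    for c,uv in obs:
        o,d=ray(c,uv);P=np.eye(3)-np.outer(d,d);A+=P;b+=P@o
    x=np.linalg.solve(A,b); return x,[float(np.linalg.norm((np.eye(3)-np.outer(ray(c,uv)[1],ray(c,uv)[1]))@(x-ray(c,uv)[0]))) for c,uv in obs]
def proj(c,p):
    q=np.linalg.inv(c["pose"])@np.r_[p,1.]; u=c["intrinsics"]@q[:3]; return u[:2]/u[2]
E
python3 - <<'E'
from h import *
from cell import get_calibration
t=cv2.imread("pics/top0.png"); s=cv2.imread("pics/side0.png")
ct,cs=get_calibration("top"),get_calibration("side")
def quad(m,roi):
    x0,y0,x1,y1=roi; mm=np.zeros_like(m); mm[y0:y1,x0:x1]=m[y0:y1,x0:x1]
    k=max(cv2.findContours(mm,cv2.RETR_EXTERNAL,cv2.CHAIN_APPROX_NONE)[0],key=cv2.contourArea)
    mo=cv2.moments(k); r=cv2.minAreaRect(k); return (mo['m10']/mo['m00'],mo['m01']/mo['m00']),r,cv2.boxPoints(r)
ht=cv2.cvtColor(t,cv2.COLOR_BGR2HSV);hs=cv2.cvtColor(s,cv2.COLOR_BGR2HSV)
print("top strip px",t[195,205],"deck",t[195,175],"shelf deck",t[242,350],"rim",t[232,330])
print("side",s[176,248],s[258,315],s[165,232])
br=lambda h,v:cv2.inRange(h,(0,0,v),(180,40,255))
M=cv2.inRange(t[:,:,0]*1,125,255)
for nm,img,c,pt,z in (("strip",t,ct,(205,195),74),("strip",s,cs,(248,176),74),("deck",t,ct,(350,242),60),("deck",s,cs,(315,258),60)):
    m=np.zeros((422,562),np.uint8); cv2.floodFill(img.copy(),m,pt,0,(7,)*3,(7,)*3,4|cv2.FLOODFILL_FIXED_RANGE|cv2.FLOODFILL_MASK_ONLY|(255<<8)); m=m[1:-1,1:-1].copy()
    k=max(cv2.findContours(m,cv2.RETR_EXTERNAL,cv2.CHAIN_APPROX_NONE)[0],key=cv2.contourArea);mo=cv2.moments(m,True)
    ce=(mo['m10']/mo['m00'],mo['m01']/mo['m00']); q=cv2.boxPoints(cv2.minAreaRect(k))
    print(nm,np.round(ce,1),mo['m00'],"centre",onz(c,ce,z).round(1)); print(q.round(1).tolist())
    print([onz(c,p,z)[:2].round(0).tolist() for p in q])
E
```

```text
top strip px [116 125 122] deck [45 66 97] shelf deck [76 79 79] rim [73 77 77]
side [195 205 211] [109 112 113] [ 78 117 176]
strip [207.8 193.6] 715.0 centre [574.5 269.6  74. ]
[[183.3000030517578, 187.39999389648438], [232.0, 185.0], [232.6999969482422, 199.89999389648438], [184.0, 202.3000030517578]]
[[594.0, 342.0], [600.0, 198.0], [555.0, 196.0], [549.0, 339.0]]
strip [250.  172.5] 231.0 centre [572.6 270.8  74. ]
[[233.10000610351562, 168.60000610351562], [237.0, 161.1999969482422], [268.6000061035156, 177.8000030517578], [264.70001220703125, 185.3000030517578]]
[[548.0, 329.0], [589.0, 358.0], [595.0, 205.0], [556.0, 181.0]]
deck [350.9 241.2] 1051.0 centre [ 429.8 -150.2   60. ]
[[324.8999938964844, 248.89999389648438], [327.6000061035156, 227.5], [377.0, 233.5], [374.3999938964844, 254.89999389648438]]
[[408.0, -73.0], [471.0, -83.0], [452.0, -228.0], [389.0, -217.0]]
deck [316.4 260.5] 803.0 centre [ 429.7 -153.1   60. ]
[[290.70001220703125, 249.39999389648438], [302.5, 236.1999969482422], [341.29998779296875, 270.70001220703125], [329.5, 283.8999938964844]]
[[412.0, -78.0], [474.0, -62.0], [447.0, -221.0], [392.0, -230.0]]
```

>>> carry_out([
  {"delta_pos": [55, -57, 25], "turn": [0, 0, -0.18], "hand": 1},
  {"delta_pos": [100, -104, 50], "turn": [0, 0, -0.36], "hand": 1},
  {"delta_pos": [145, -151, 50], "turn": [0, 0, -0.54], "hand": 0.5},
  {"delta_pos": [190, -198, 50], "turn": [0, 0, -0.72], "hand": 0.1},
  {"delta_pos": [235, -245, 50], "turn": [0, 0, -0.9], "hand": 0.1},
  {"delta_pos": [280, -292, 50], "turn": [0, 0, -1.07], "hand": 0.1},
  {"delta_pos": [325, -335, 50], "turn": [0, 0, -1.07], "hand": 0.1},
  {"delta_pos": [330, -343, 50], "turn": [0, 0, -1.07], "hand": 0.1},
])

```text
clock: 1.15
eef_pos: [574.4, 148.2, 225.7]
eef_rot: [-3.141, 0.0, 1.613]
wrist_force: [-1.0, 0.1, 0.2]
finger_gap: 37.4
```

>>> carry_out([
  {"delta_pos": [0, 0, 0], "turn": [0, 0, 0], "hand": 0.1},
  {"delta_pos": [0, 0, 0], "turn": [0, 0, 0], "hand": 0.1},
])

```text
clock: 1.4
eef_pos: [572.7, 150.7, 225.8]
eef_rot: [-3.141, -0.0, 1.614]
wrist_force: [-0.1, 0.5, -0.3]
finger_gap: 17.4
```

```bash
python3 - <<'E'
from cell import *
import cv2,pickle
s=read_state(); c=get_calibration("wrist"); im=camera("wrist")
cv2.imwrite("pics/w1.png",im[:,:,::-1]); pickle.dump(c,open("pics/w1.pkl","wb"))
print(s["clock"],s["eef_pos"],s["eef_rot"],s["joints"].round(2),s["finger_gap"])
E
```

```text
1.4 [572.67758065 150.70383643 225.84643316] [-3.14089434e+00 -1.18707271e-04  1.61376946e+00] [0.2  0.36 1.32 0.   1.46 0.15] 17.36980414758319
```

View pics/w1.png

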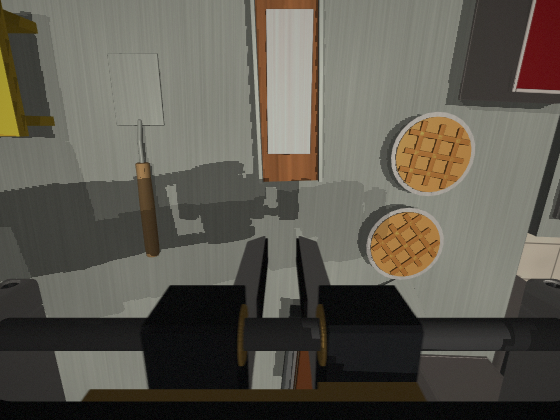

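>>> carry_out([
  {"delta_pos": [30, 40, 0], "turn": [0, 0, 0], "hand": 0.1},
  {"delta_pos": [60, 55, 0], "turn": [0, 0, 0], "hand": 0.1},
  {"delta_pos": [60, 55, 0], "turn": [0, 0, 0], "hand": 0.1},
  {"delta_pos": [60, 55, 0], "turn": [0, 0, 0], "hand": 0.1},
])

```text
clock: 1.95
eef_pos: [632.3, 205.9, 226.3]
eef_rot: [-3.141, 0.0, 1.615]
wrist_force: [0.0, -0.3, 0.4]
finger_gap: 9.5
```

```bash
python3 - <<'E'
from cell import *
import cv2,pickle
s=read_state(); c=get_calibration("wrist"); im=camera("wrist")
cv2.imwrite("pics/w2.png",im[:,:,::-1]); pickle.dump(c,open("pics/w2.pkl","wb"))
print(s["clock"],s["eef_pos"],s["eef_rot"],s["joints"].round(2),s["finger_gap"])
from h import *
w=[(pickle.load(open(f"pics/w{i}.pkl","rb")),cv2.imread(f"pics/w{i}.png")) for i in (1,2)]
Q=[]
for i,(c,img) in enumerate(w):
    # strip: bright region
    p=proj(c,[574,260,74]); p=tuple(int(v) for v in p); print("seed",p,img[p[1],p[0]])
    m=np.zeros((422,562),np.uint8); cv2.floodFill(img.copy(),m,p,0,(25,)*3,(25,)*3,4|cv2.FLOODFILL_FIXED_RANGE|cv2.FLOODFILL_MASK_ONLY|(255<<8)); m=m[1:-1,1:-1].copy()
    k=max(cv2.findContours(m,cv2.RETR_EXTERNAL,cv2.CHAIN_APPROX_NONE)[0],key=cv2.contourArea)
    q=cv2.boxPoints(cv2.minAreaRect(k)); q=q[np.argsort(q[:,1])]; q=np.vstack([sorted(q[:2].tolist()),sorted(q[2:].tolist())]); Q.append(q)
    print(q.round(1).tolist(),[onz(c,x,74)[:2].round(1).tolist() for x in q])
for a,b in zip(*Q): 
    x,e=tri([(w[0][0],a),(w[1][0],b)]); print("tri",x.round(1),np.round(e,1))
ct,cs=get_calibration("top"),get_calibration("side")
print("strip t/s",tri([(ct,(207.8,193.6)),(cs,(250,172.5))]),"shelf",tri([(ct,(350.9,241.2)),(cs,(316.4,260.5))]))
E
```

```text
1.95 [632.25878311 205.86911183 226.26582205] [-3.14143070e+00  3.12956243e-05  1.61479982e+00] [0.26 0.54 1.07 0.   1.53 0.22] 9.510848712225002
seed (286, 93) [167 175 175]
[[266.0, 9.0], [312.0, 9.0], [266.0, 153.0], [312.0, 153.0]] [[548.4, 341.8], [596.4, 343.9], [552.8, 193.4], [606.7, 195.7]]
seed (233, 141) [165 174 180]
[[209.9, 64.0], [254.1, 61.5], [216.5, 183.5], [260.8, 181.1]] [[548.4, 341.7], [596.5, 346.2], [553.9, 209.5], [607.1, 214.8]]
tri [548.5 341.6  74.7] [0. 0.]
tri [596.4 346.9  66.6] [0.8 0.8]
tri [546.9 194.   23.9] [6.4 6.4]
tri [607.9 197.9  20.7] [8. 8.]
strip t/s (array([573.46840124, 270.15125895,  74.35485667]), [1.2248085673917204, 1.2248085673918008]) shelf (array([ 430.90241987, -151.23010816,   57.55310232]), [0.897443732858423, 0.8974437328585103])
```

View pics/w2.png

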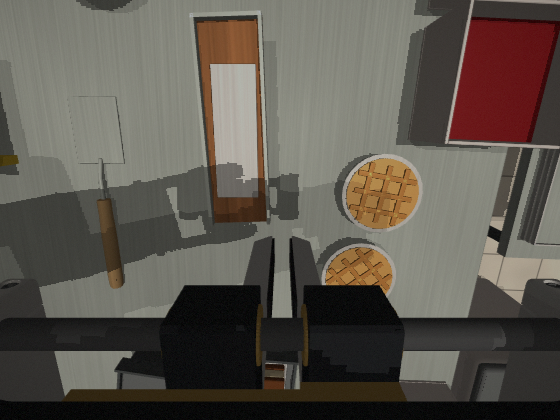

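```bash
python3 - <<'E'
from h import *
import pickle
seeds={1:dict(strip=[(266,10),(312,10),(268,154),(310,154)],open=[(262,181),(320,179)]),
 2:dict(strip=[(210,64),(255,64),(217,198),(258,197)],open=[(214,222),(267,221)])}
R={}
for i in (1,2):
    c=pickle.load(open(f"pics/w{i}.pkl","rb")); img=cv2.imread(f"pics/w{i}.png")
    g=(img[:,:,0].astype(np.float32)) # blue: strip bright, wood dark
    for k,v in seeds[i].items():
        p=cv2.cornerSubPix(g.astype(np.uint8),np.float32(v).reshape(-1,1,2),(5,5),(-1,-1),(3,40,.01)).reshape(-1,2)
        R[i,k]=(c,p); z=74 if k=="strip" else 70
        print(i,k,p.round(1).tolist(),[onz(c,x,z)[:2].round(1).tolist() for x in p])
for k in("strip","open"):
    for a,b in zip(R[1,k][1],R[2,k][1]):
        x,e=tri([(R[1,k][0],a),(R[2,k][0],b)]); print(k,x.round(1),np.round(e,1))
a=cv2.imread("pics/w1.png")[0:195,235:335];b=cv2.imread("pics/w2.png")[5:235,180:280]
o=np.zeros((600,560,3),np.uint8);o[:585,:300]=cv2.resize(a,None,fx=3,fy=3);o[:598,300:]=cv2.resize(b,None,fx=2.6,fy=2.6);cv2.imwrite("pics/cr2.png",o)
E
```

```text
1 strip [[265.70001220703125, 8.600000381469727], [316.79998779296875, 10.699999809265137], [267.5, 153.39999389648438], [309.6000061035156, 153.39999389648438]] [[548.1, 342.2], [601.5, 342.6], [554.5, 193.0], [603.9, 195.1]]
1 open [[261.29998779296875, 179.8000030517578], [318.6000061035156, 180.3000030517578]] [[547.8, 160.7], [617.4, 163.0]]
2 strip [[209.5, 63.599998474121094], [258.5, 65.80000305175781], [217.3000030517578, 196.6999969482422], [257.5, 196.60000610351562]] [[548.0, 342.1], [601.4, 342.2], [554.6, 193.2], [603.6, 195.5]]
2 open [[213.0, 222.39999389648438], [267.79998779296875, 220.89999389648438]] [[547.9, 158.6], [617.0, 163.5]]
strip [548.1 341.9  74.8] [0. 0.]
strip [601.4 342.1  75.3] [0.1 0.1]
strip [554.4 192.9  73. ] [0.1 0.1]
strip [603.7 195.2  73.7] [0.2 0.2]
open [548.7 161.2  75.9] [0.8 0.8]
open [617.2 163.2  69.8] [0.3 0.3]
```

View pics/cr2.png

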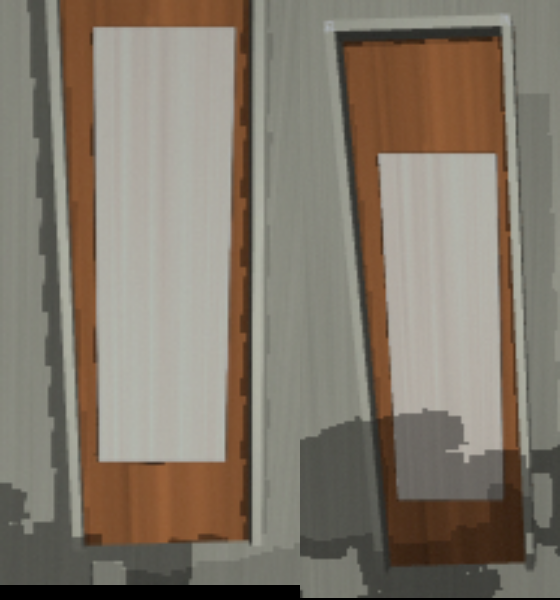

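>>> carry_out([
  {"delta_pos": [-20, 58, 0], "turn": [0, 0, 0], "hand": 0.1},
  {"delta_pos": [-40, 110, -40], "turn": [0, 0, 0], "hand": 0.1},
  {"delta_pos": [-61, 157, -80], "turn": [0, 0, 0], "hand": 0.1},
  {"delta_pos": [-61, 158, -116], "turn": [0, 0, 0], "hand": 0.1},
  {"delta_pos": [-61, 158, -122], "turn": [0, 0, 0], "hand": 0.1},
  {"delta_pos": [-61, 158, -122], "turn": [0, 0, 0], "hand": 0.1},
])

```text
clock: 2.75
eef_pos: [572.7, 362.8, 105.9]
eef_rot: [3.14, -0.001, 1.613]
wrist_force: [-0.1, -0.2, 0.8]
finger_gap: 9.6
```

```bash
python3 - <<'E'
from cell import *
import cv2
s=read_state(); print(s["clock"],s["eef_pos"],s["eef_rot"],s["wrist_force"],s["finger_gap"])
a=camera("side")[:,:,::-1][120:230,190:310];b=camera("wrist")[:,:,::-1]
cv2.imwrite("pics/s3.png",cv2.resize(a,None,fx=5,fy=5)); cv2.imwrite("pics/w3.png",b)
E
```

```text
2.75 [572.72687762 362.79041534 105.91102641] [ 3.14008660e+00 -6.97423315e-04  1.61297340e+00] [-0.06409704 -0.19602014  0.79917979] 9.600180394693627
```

View pics/s3.png

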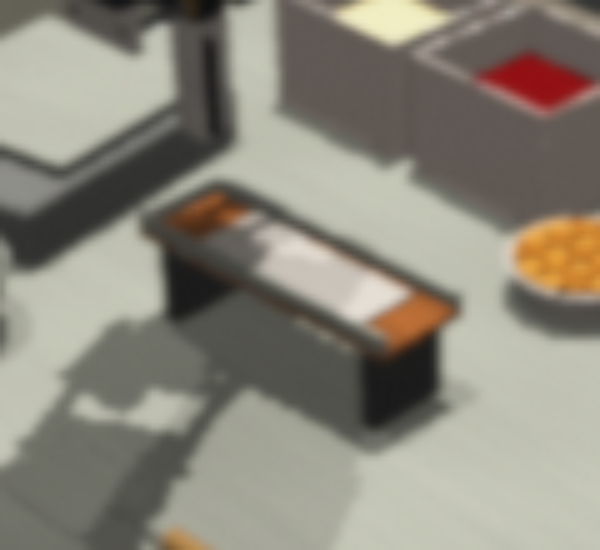

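View pics/w3.png

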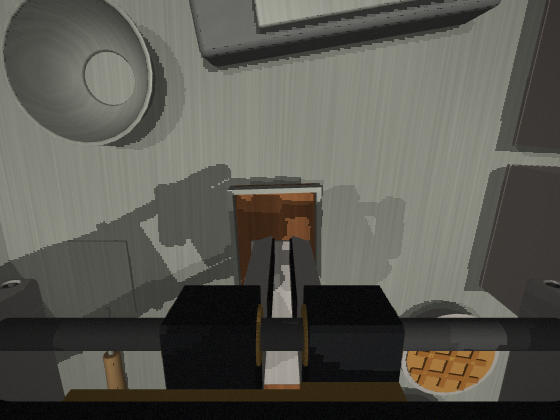

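>>> carry_out([
  {"delta_pos": [0, 0, -12], "turn": [0, 0, 0], "hand": 0.1},
  {"delta_pos": [0, 0, -22], "turn": [0, 0, 0], "hand": 0.1},
  {"delta_pos": [0, 0, -29], "turn": [0, 0, 0], "hand": 0.1},
  {"delta_pos": [0, 0, -32], "turn": [0, 0, 0], "hand": 0.1},
  {"delta_pos": [0, 0, -32.5], "turn": [0, 0, 0], "hand": 0.1},
  {"delta_pos": [0, 0, -32.5], "turn": [0, 0, 0], "hand": 0.1},
])

```text
clock: 3.6
eef_pos: [572.2, 363.4, 71.9]
eef_rot: [3.141, -0.0, 1.614]
wrist_force: [-0.9, 0.6, 0.2]
finger_gap: 9.8
```

>>> carry_out([
  {"delta_pos": [0.3, -8, 0], "turn": [0, 0, 0], "hand": 0.1},
  {"delta_pos": [0.8, -18, 0], "turn": [0, 0, 0], "hand": 0.1},
  {"delta_pos": [1.2, -28, 0], "turn": [0, 0, 0], "hand": 0.1},
  {"delta_pos": [1.6, -38, 0], "turn": [0, 0, 0], "hand": 0.1},
  {"delta_pos": [2.1, -48, 0], "turn": [0, 0, 0], "hand": 0.1},
  {"delta_pos": [2.5, -58, 0], "turn": [0, 0, 0], "hand": 0.1},
  {"delta_pos": [2.9, -68, 0], "turn": [0, 0, 0], "hand": 0.1},
  {"delta_pos": [3.2, -74, 0], "turn": [0, 0, 0], "hand": 0.1},
])

```text
clock: 4.6
eef_pos: [575.4, 288.7, 71.7]
eef_rot: [3.142, 0.0, 1.613]
wrist_force: [0.4, 0.4, 1.6]
finger_gap: 9.2
```

```bash
python3 - <<'E'
from cell import *
import cv2
s=read_state(); print(s["clock"],s["eef_pos"],s["eef_rot"],s["wrist_force"],s["finger_gap"])
im=camera("side")[:,:,::-1]; cv2.imwrite("pics/side4.png",im);a=im[120:230,190:310];b=camera("top")[:,:,::-1]; cv2.imwrite("pics/top4.png",b)
cv2.imwrite("pics/s4.png",cv2.resize(a,None,fx=5,fy=5))
cv2.imwrite("pics/t4.png",cv2.resize(b[150:240,150:290],None,fx=5,fy=5))
E
```

```text
4.6 [575.35958845 288.67516324  71.6621996 ] [3.14158306e+00 1.83980827e-05 1.61349276e+00] [0.42254618 0.41206766 1.56227865] 9.156273593474248
```

View pics/s4.png

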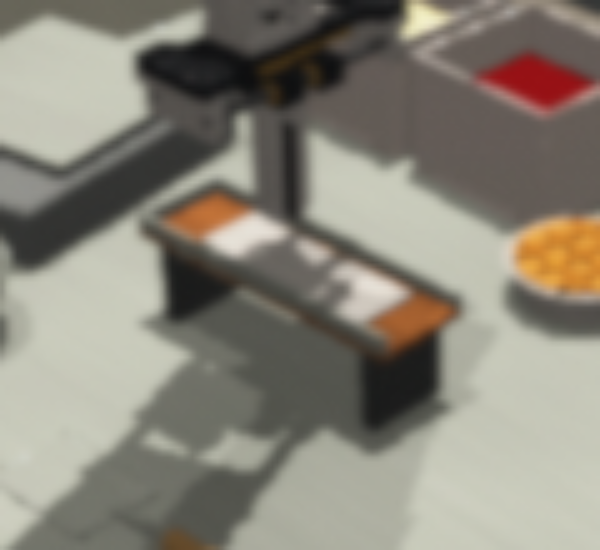

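View pics/t4.png

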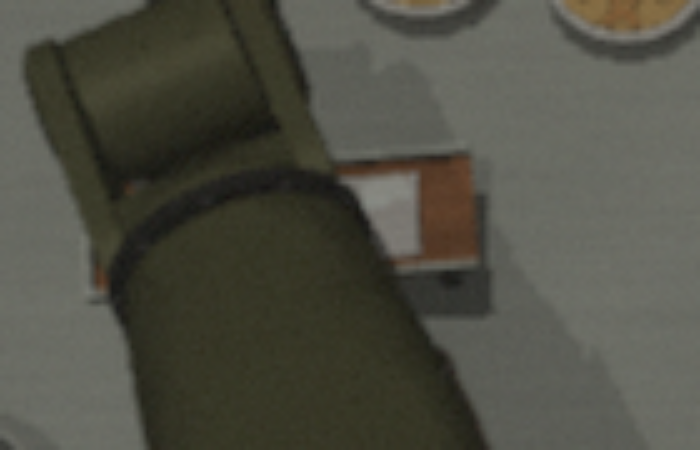

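```bash
python3 - <<'E'
from h import *
from cell import *
for n in("side","top"):
    c=get_calibration(n)
    for p in ([575.4,288.7,72],[575.4,288.7,90],[575,343,74],[579,194,74]):
        u=proj(c,p); print(n,p,u.round(1), ((u-[190,120])*5).round() if n=="side" else ((u-[150,150])*5).round())
c=get_calibration("side")
# what z along the tip pixel if x,y right
for z in (72,80,90,100,110): print(z,proj(c,[575.4,288.7,z]).round(1))
E
```

```text
side [575.4, 288.7, 72] [247.2 170.7] [286. 254.]
side [575.4, 288.7, 90] [247.  166.1] [285. 230.]
side [575, 343, 74] [236.7 164.2] [233. 221.]
side [579, 194, 74] [267.2 181. ] [386. 305.]
top [575.4, 288.7, 72] [201.4 193.5] [257. 218.]
top [575.4, 288.7, 90] [200.5 192.2] [253. 211.]
top [575, 343, 74] [182.9 193.7] [164. 219.]
top [579, 194, 74] [233.4 191.9] [417. 209.]
72 [247.2 170.7]
80 [247.1 168.7]
90 [247.  166.1]
100 [246.9 163.5]
110 [246.7 160.8]
```

```bash
python3 - <<'E'
import cv2
a=cv2.imread("pics/side4.png")[135:195,220:290]
cv2.imwrite("pics/s4b.png",cv2.resize(cv2.convertScaleAbs(a,alpha=1.3),None,fx=10,fy=10,interpolation=cv2.INTER_LANCZOS4))
E
```

```text
(no output)
```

View pics/s4b.png

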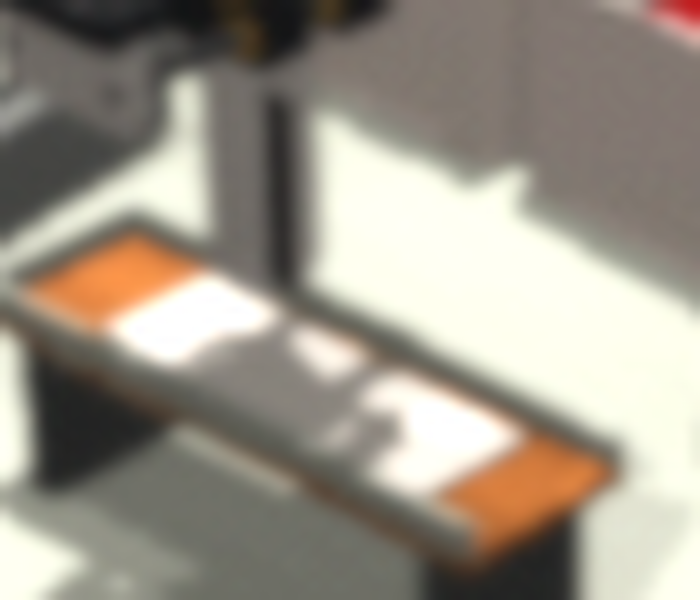

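```bash
python3 - <<'E'
from h import *
from cell import *
import pickle
c=get_calibration("side"); print(((proj(c,[572.7,362.8,105.9])-[190,120])*5).round())
s=read_state(); cw=get_calibration("wrist")
x=s["eef_pos"]
T=cw["pose"]; print("cam rel TCP",T[:3,3]-x, s["clock"])
for dz in (0,10,20,30): print(dz,proj(cw,x+[0,8,dz]).round(1),proj(cw,x+[5,8,dz]).round(1))
im=camera("wrist")[:,:,::-1]; cv2.imwrite("pics/w4.png",im)
cv2.imwrite("pics/w4c.png",cv2.resize(im[130:330,180:400],None,fx=3,fy=3))
E
```

```text
[210. 171.]
cam rel TCP [ -3.09115978  76.74742899 208.9971849 ] 4.7
0 [281.7 222.3] [288.6 222.6]
10 [281.7 226.9] [288.9 227.1]
20 [281.7 231.8] [289.3 232.1]
30 [281.7 237.3] [289.7 237.6]
```

View pics/w4c.png

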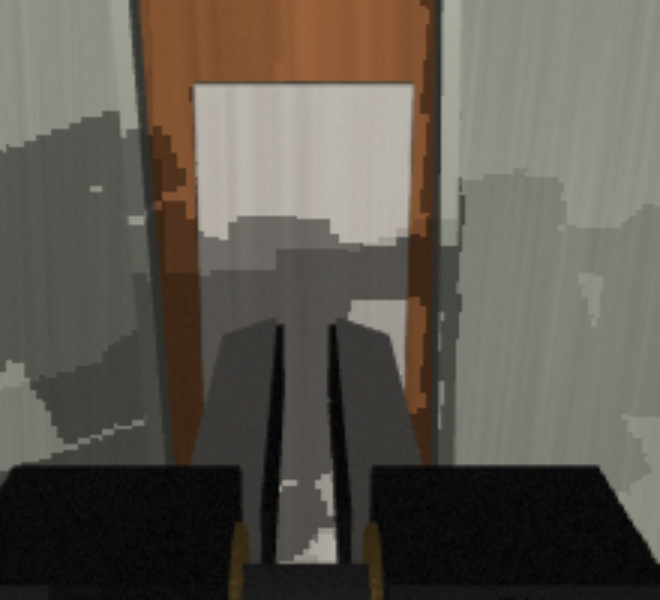

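The strip hasn't moved. The side and wrist views both put the fingertips about 25 mm above the nominal TCP, so they are hovering over the strip. I'll go back behind it, shut the fingers and measure where the tips really are.

>>> carry_out([
  {"delta_pos": [0, 0, 15], "turn": [0, 0, 0], "hand": 0},
  {"delta_pos": [-1.6, 38, 15], "turn": [0, 0, 0], "hand": 0},
  {"delta_pos": [-3.2, 74, 15], "turn": [0, 0, 0], "hand": 0},
  {"delta_pos": [-3.2, 74, 15], "turn": [0, 0, 0], "hand": 0},
  {"delta_pos": [-3.2, 74, 15], "turn": [0, 0, 0], "hand": 0},
])

```text
clock: 5.38
eef_pos: [572.2, 363.1, 87.1]
eef_rot: [3.141, 0.0, 1.614]
wrist_force: [-0.8, -0.6, 0.5]
finger_gap: 0.4
```

```bash
python3 - <<'E'
from h import *
from cell import *
s=read_state(); x=s["eef_pos"]; print(s["clock"],x,s["eef_rot"],s["finger_gap"],s["wrist_force"])
cw=get_calibration("wrist");im=camera("wrist")[:,:,::-1]; cv2.imwrite("pics/w5.png",im)
cv2.imwrite("pics/w5c.png",cv2.resize(im[130:330,180:400],None,fx=3,fy=3))
im=camera("side")[:,:,::-1]; cv2.imwrite("pics/side5.png",im)
cv2.imwrite("pics/s5.png",cv2.resize(cv2.convertScaleAbs(im[110:180,190:280],alpha=1.3),None,fx=8,fy=8,interpolation=cv2.INTER_LANCZOS4))
c=get_calibration("side")
for dz in (0,10,20,30): print(dz,(proj(c,x+[0,0,dz])-[190,110])*8, proj(c,x+[-12.5,-8,dz]),proj(cw,x+[0,8,dz]))
E
```

```text
5.375 [572.15147008 363.08349963  87.13267414] [3.14130124e+00 1.48702340e-05 1.61405577e+00] 0.37969241466421794 [-0.80859794 -0.58343383  0.52787629]
0 [336.60949313 391.88041889] [230.69728347 161.13036959] [281.69313357 222.29645719]
10 [335.22119015 371.40002832] [230.51678578 158.55878749] [281.70827753 226.82658128]
20 [333.82167688 350.75426238] [230.33481904 155.96627561] [281.72487778 231.7923359 ]
30 [332.41081698 329.94110988] [230.15136524 153.35257737] [281.743155   237.25973232]
```

View pics/w5c.png

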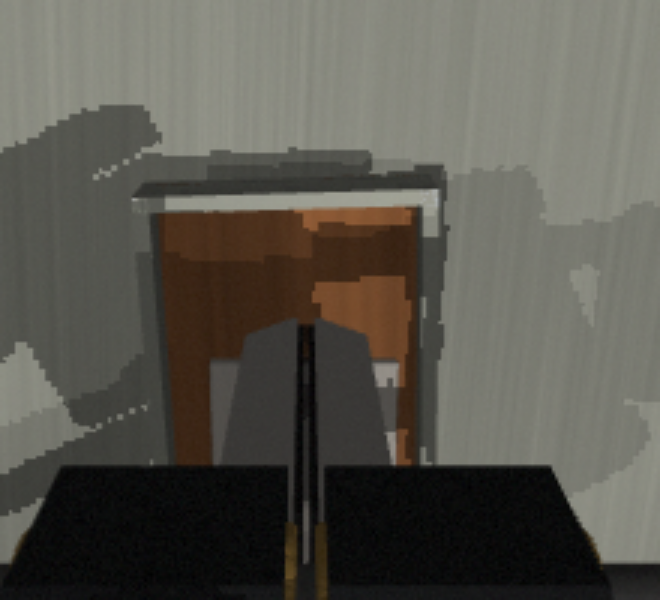

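View pics/s5.png

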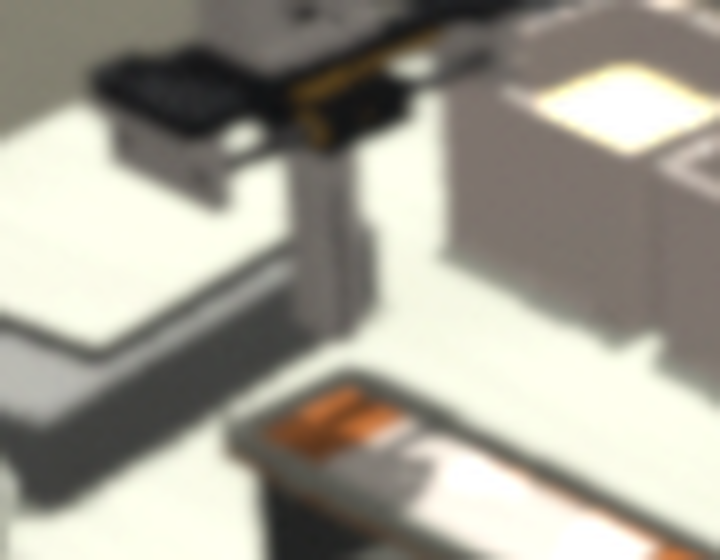

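>>> carry_out([
  {"delta_pos": [0, 0, -12], "turn": [0, 0, 0], "hand": 0.1},
  {"delta_pos": [0, 0, -24], "turn": [0, 0, 0], "hand": 0.1},
  {"delta_pos": [0, 0, -30], "turn": [0, 0, 0], "hand": 0.1},
  {"delta_pos": [0, 0, -33], "turn": [0, 0, 0], "hand": 0.1},
  {"delta_pos": [0, 0, -35], "turn": [0, 0, 0], "hand": 0.1},
  {"delta_pos": [0, 0, -35], "turn": [0, 0, 0], "hand": 0.1},
])

```text
clock: 6.22
eef_pos: [572.1, 363.4, 51.8]
eef_rot: [3.141, -0.0, 1.614]
wrist_force: [0.9, -0.4, -0.0]
finger_gap: 9.2
```

```bash
python3 - <<'E'
from h import *
from cell import *
s=read_state(); x=s["eef_pos"]; print(s["clock"],x,s["eef_rot"],s["finger_gap"],s["wrist_force"])
im=camera("wrist")[:,:,::-1]; cv2.imwrite("pics/w6.png",im)
cv2.imwrite("pics/w6c.png",cv2.resize(im[130:330,180:400],None,fx=3,fy=3))
im=camera("side")[:,:,::-1]
cv2.imwrite("pics/s6.png",cv2.resize(cv2.convertScaleAbs(im[110:180,190:280],alpha=1.3),None,fx=8,fy=8,interpolation=cv2.INTER_LANCZOS4))
c=get_calibration("side")
for dz in (0,10,20,30): print(dz,(proj(c,x+[0,0,dz])-[190,110])*8)
E
```

```text
6.225 [572.13373573 363.39778486  51.7682489 ] [ 3.14145273e+00 -8.23172467e-05  1.61384023e+00] 9.216216753653967 [ 0.8588797  -0.36445434 -0.00875081]
0 [340.93996013 462.75218244]
10 [339.58844949 442.84226015]
20 [338.22618054 422.77385057]
30 [336.8530243  402.54505377]
```

View pics/w6c.png

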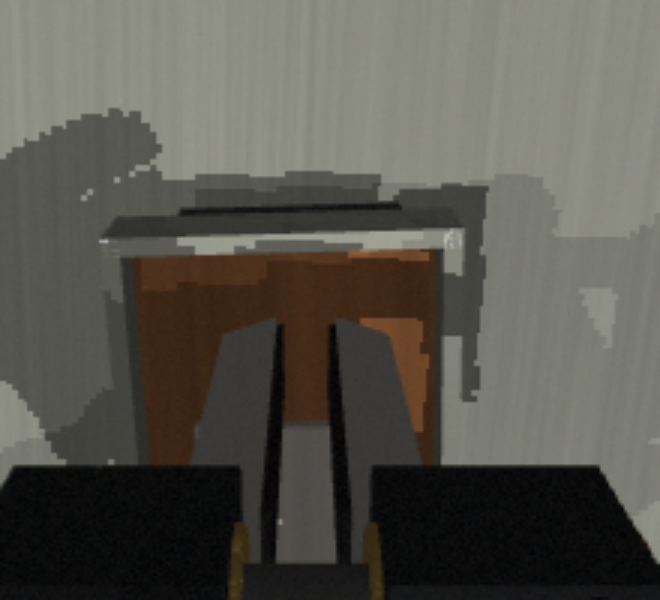

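View pics/s6.png

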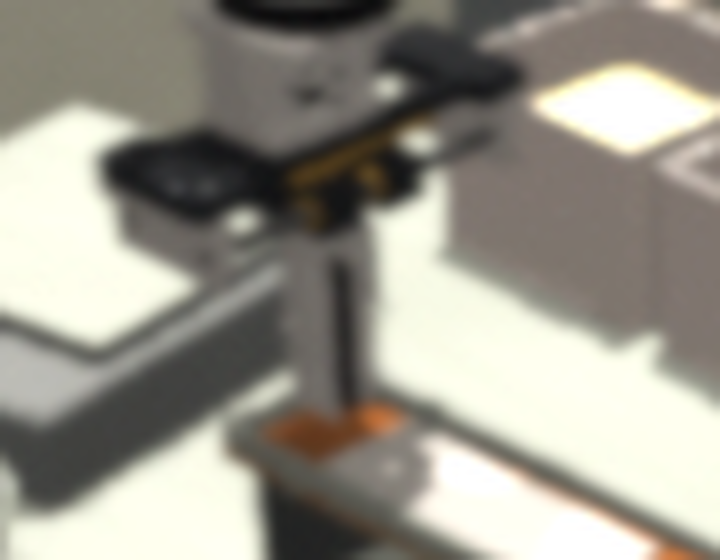

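>>> carry_out([
  {"delta_pos": [0, 0, -2], "turn": [0, 0, 0], "hand": 0.1},
  {"delta_pos": [0, 0, -4], "turn": [0, 0, 0], "hand": 0.1},
  {"delta_pos": [0, 0, -4], "turn": [0, 0, 0], "hand": 0.1},
])

```text
clock: 6.7
eef_pos: [572.0, 363.3, 47.4]
eef_rot: [-3.141, 0.0, 1.614]
wrist_force: [-0.0, 0.1, -0.0]
finger_gap: 9.2
```

>>> carry_out([
  {"delta_pos": [0, 0, -1], "turn": [0, 0, 0], "hand": 0.1},
  {"delta_pos": [0, 0, -1.5], "turn": [0, 0, 0], "hand": 0.1},
])

```text
clock: 6.95
eef_pos: [572.1, 363.3, 46.1]
eef_rot: [-3.142, 0.0, 1.614]
wrist_force: [-0.6, 0.5, -0.1]
finger_gap: 9.6
```

>>> carry_out([
  {"delta_pos": [0, 0, -1], "turn": [0, 0, 0], "hand": 0.1},
  {"delta_pos": [0, 0, -1], "turn": [0, 0, 0], "hand": 0.1},
])

```text
clock: 7.2
eef_pos: [572.0, 363.4, 45.1]
eef_rot: [-3.141, 0.0, 1.614]
wrist_force: [-0.1, -0.5, -0.4]
finger_gap: 9.4
```

>>> carry_out([
  {"delta_pos": [0, 0, -0.7], "turn": [0, 0, 0], "hand": 0.1},
  {"delta_pos": [0, 0, -1.2], "turn": [0, 0, 0], "hand": 0.1},
])

```text
clock: 7.45
eef_pos: [572.1, 363.4, 43.9]
eef_rot: [-3.142, 0.0, 1.614]
wrist_force: [-0.5, -0.2, 0.3]
finger_gap: 9.4
```

>>> carry_out([
  {"delta_pos": [0, 0, -0.7], "turn": [0, 0, 0], "hand": 0.1},
  {"delta_pos": [0, 0, -1.2], "turn": [0, 0, 0], "hand": 0.1},
])

```text
clock: 7.7
eef_pos: [572.1, 363.3, 42.7]
eef_rot: [-3.142, 0.0, 1.614]
wrist_force: [-0.6, 0.1, 0.7]
finger_gap: 9.4
```

```bash
python3 - <<'E'
from h import *
from cell import *
s=read_state(); x=s["eef_pos"]; print(s["clock"],x,s["wrist_force"])
im=camera("side")[:,:,::-1]
cv2.imwrite("pics/s7.png",cv2.resize(cv2.convertScaleAbs(im[130:180,205:265],alpha=1.3),None,fx=11,fy=11,interpolation=cv2.INTER_LANCZOS4))
E
```

```text
7.7 [572.0846975  363.33381341  42.6872294 ] [-0.5654078   0.1391271   0.68826402]
```

View pics/s7.png

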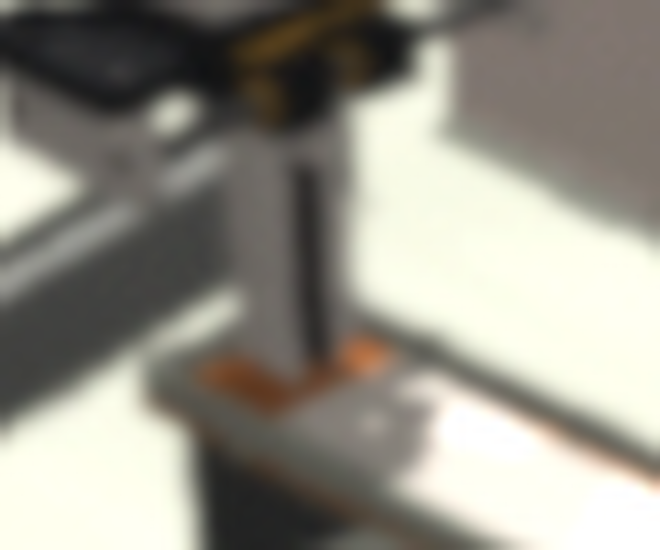

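>>> carry_out([
  {"delta_pos": [0, 0, -0.7], "turn": [0, 0, 0], "hand": 0.1},
  {"delta_pos": [0, 0, -1.2], "turn": [0, 0, 0], "hand": 0.1},
])

```text
clock: 8.0
eef_pos: [572.1, 363.4, 41.5]
eef_rot: [3.142, -0.0, 1.614]
wrist_force: [-0.3, -0.0, 0.4]
finger_gap: 9.5
```

>>> carry_out([
  {"delta_pos": [0, 0, -0.5], "turn": [0, 0, 0], "hand": 0.1},
  {"delta_pos": [0, 0, -1], "turn": [0, 0, 0], "hand": 0.1},
])

```text
clock: 8.25
eef_pos: [572.1, 363.4, 41.0]
eef_rot: [3.141, -0.0, 1.614]
wrist_force: [-2.5, -1.5, 7.5]
finger_gap: 9.4
```

>>> carry_out([
  {"delta_pos": [0, 0, -0.5], "turn": [0, 0, 0], "hand": 0.1},
  {"delta_pos": [0, 0, -0.8], "turn": [0, 0, 0], "hand": 0.1},
])

```text
clock: 8.5
eef_pos: [572.1, 363.4, 41.0]
eef_rot: [3.141, -0.0, 1.614]
wrist_force: [-4.9, -3.7, 11.4]
finger_gap: 9.7
```

>>> carry_out([
  {"delta_pos": [0, 0, 1.8], "turn": [0, 0, 0], "hand": 0.1},
  {"delta_pos": [0.3, -7, 1.8], "turn": [0, 0, 0], "hand": 0.1},
  {"delta_pos": [0.7, -15, 1.8], "turn": [0, 0, 0], "hand": 0.1},
  {"delta_pos": [1.0, -23, 1.8], "turn": [0, 0, 0], "hand": 0.1},
  {"delta_pos": [1.3, -31, 1.8], "turn": [0, 0, 0], "hand": 0.1},
  {"delta_pos": [1.5, -35, 1.8], "turn": [0, 0, 0], "hand": 0.1},
  {"delta_pos": [1.5, -35, 1.8], "turn": [0, 0, 0], "hand": 0.1},
])

```text
clock: 9.38
eef_pos: [573.7, 328.1, 41.6]
eef_rot: [3.142, 0.0, 1.613]
wrist_force: [-0.2, -0.4, 0.6]
finger_gap: 9.1
```

```bash
python3 - <<'E'
from h import *
from cell import *
s=read_state(); x=s["eef_pos"]; print(s["clock"],x,s["wrist_force"])
im=camera("side")[:,:,::-1]
cv2.imwrite("pics/s8.png",cv2.resize(cv2.convertScaleAbs(im[130:200,205:285],alpha=1.3),None,fx=8,fy=8,interpolation=cv2.INTER_LANCZOS4))
im=camera("wrist")[:,:,::-1]; cv2.imwrite("pics/w8.png",im)
E
```

```text
9.375 [573.68412165 328.07499362  41.63840261] [-0.19937645 -0.3665118   0.64393816]
```

View pics/s8.png

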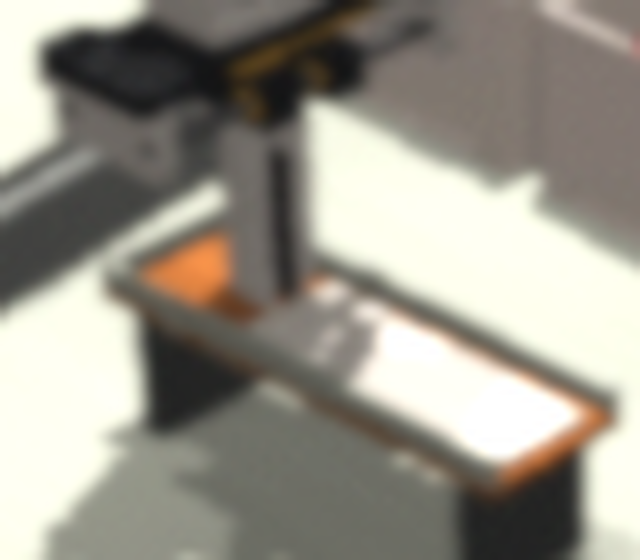

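View pics/w8.png

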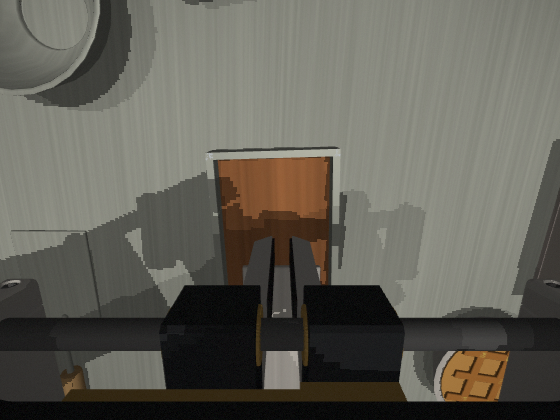

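>>> carry_out([
  {"delta_pos": [0.2, -6, 0], "turn": [0, 0, 0], "hand": 0.1},
  {"delta_pos": [0.6, -14, 0], "turn": [0, 0, 0], "hand": 0.1},
  {"delta_pos": [0.9, -22, 0], "turn": [0, 0, 0], "hand": 0.1},
  {"delta_pos": [1.3, -30, 0], "turn": [0, 0, 0], "hand": 0.1},
  {"delta_pos": [1.6, -38, 0], "turn": [0, 0, 0], "hand": 0.1},
  {"delta_pos": [2.0, -46, 0], "turn": [0, 0, 0], "hand": 0.1},
  {"delta_pos": [2.3, -52, 0], "turn": [0, 0, 0], "hand": 0.1},
  {"delta_pos": [2.3, -52, 0], "turn": [0, 0, 0], "hand": 0.1},
])

```text
clock: 10.48
eef_pos: [576.0, 275.9, 41.6]
eef_rot: [-3.142, 0.0, 1.613]
wrist_force: [-0.3, -0.3, 0.6]
finger_gap: 9.3
```

```bash
python3 - <<'E'
from h import *
from cell import *
s=read_state(); x=s["eef_pos"]; print(s["clock"],x,s["wrist_force"])
im=camera("side")[:,:,::-1]; cv2.imwrite("pics/side9.png",im); t=camera("top")[:,:,::-1]; cv2.imwrite("pics/top9.png",t)
o=np.zeros((600,800,3),np.uint8)
a=cv2.resize(im[145:215,230:300],None,fx=5,fy=5,interpolation=cv2.INTER_LANCZOS4);b=cv2.resize(t[165:225,210:270],None,fx=6,fy=6,interpolation=cv2.INTER_LANCZOS4)
o[:350,:350]=a;o[:360,400:760]=b;cv2.imwrite("pics/c9.png",o)
E
```

```text
10.475 [575.96778516 275.88374301  41.57158044] [-0.3225082  -0.26226369  0.57925185]
```

View pics/c9.png

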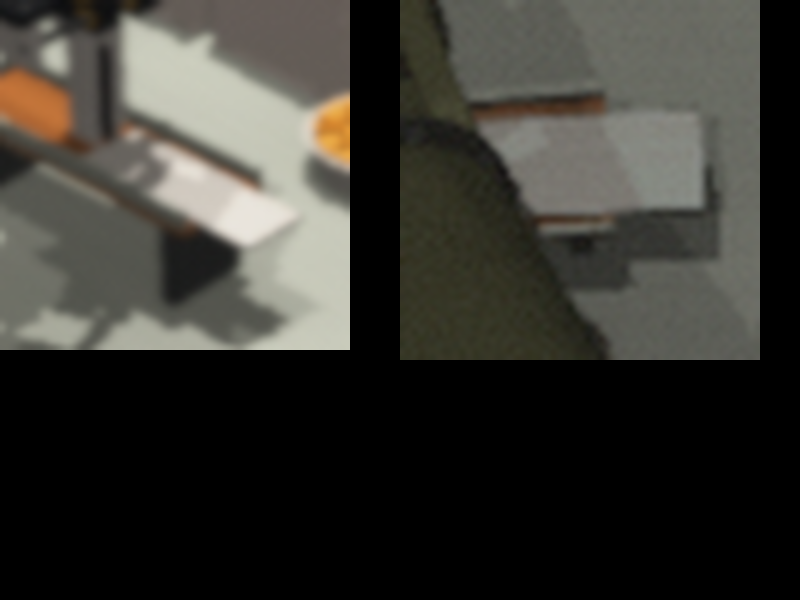

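```bash
python3 - <<'E'
from h import *
from cell import get_calibration
c=get_calibration("top"); g=cv2.cvtColor(cv2.imread("pics/top9.png"),cv2.COLOR_BGR2GRAY)
for v in ([(260,185),(261,199)],):
    p=cv2.cornerSubPix(g,np.float32(v).reshape(-1,1,2),(3,3),(-1,-1),(3,40,.01)).reshape(-1,2)
    print(p,[onz(c,x,74)[:2].round(1) for x in p])
for r in (188,190,192,194,196): print(r,g[r,240:268])
g0=cv2.cvtColor(cv2.imread("pics/top0.png"),cv2.COLOR_BGR2GRAY)
for r in (190,194): print(r,g0[r,225:252])
p=[243.9,193];print("open",onz(c,p,70))
E
```

```text
[[259.40692 183.7001 ]
 [261.0261  198.38728]] [array([602.9, 116.8]), array([558.3, 112.4])]
188 [116 119 120 121 123 129 133 133 134 134 135 136 136 133 135 135 135 135
 134 129 106  92  93 100 102 103 106 105]
190 [119 117 120 119 117 119 126 136 135 135 134 133 132 132 135 134 133 134
 131 136 114  89  89  99 106 106 106 104]
192 [120 120 119 119 119 119 124 130 133 133 136 133 134 135 134 137 135 134
 136 136 110  76  87  94 102 106 105 105]
194 [118 120 118 118 121 119 118 121 130 132 136 136 136 134 135 134 136 136
 136 135 100  53  81  92 102 107 108 108]
196 [118 120 120 122 120 120 122 121 120 130 133 136 135 136 134 133 135 136
 136 136 100  54  69  88  97 107 105 104]
190 [125 126 127 125 123 124 125 125  98  66  71  72  72  72  72  73  71  72
  70  65  55  52  73  92  95  99  98]
194 [128 124 128 127 125 125 126 124  94  61  70  70  73  71  73  73  73  68
  70  66  56  52  73  92  96  97  99]
open [576.09931202 163.09503404  70.        ]
```

>>> carry_out([
  {"delta_pos": [0, 5, 1], "turn": [0, 0, 0], "hand": 0.1},
  {"delta_pos": [0, 6, 30], "turn": [0, 0, 0], "hand": 0.1},
  {"delta_pos": [0, 0, 65], "turn": [0, 0, 0], "hand": 0.1},
  {"delta_pos": [2, -50, 75], "turn": [0, 0, 0], "hand": 0.5},
  {"delta_pos": [4, -105, 75], "turn": [0, 0, 0], "hand": 0.85},
  {"delta_pos": [6, -160, 75], "turn": [0, 0, 0], "hand": 0.85},
  {"delta_pos": [9, -216, 75], "turn": [0, 0, 0], "hand": 0.85},
  {"delta_pos": [9, -216, 75], "turn": [0, 0, 0], "hand": 0.85},
])

```text
clock: 11.58
eef_pos: [585.2, 57.6, 116.8]
eef_rot: [3.141, 0.0, 1.61]
wrist_force: [-1.2, 0.4, -0.2]
finger_gap: 56.1
```

>>> carry_out([
  {"delta_pos": [0, 0, 0], "turn": [0, 0, 0], "hand": 0.85},
  {"delta_pos": [0, 0, 0], "turn": [0, 0, 0], "hand": 0.85},
])

```text
clock: 11.82
eef_pos: [584.8, 61.7, 116.5]
eef_rot: [-3.142, -0.0, 1.615]
wrist_force: [-1.1, 0.4, -0.4]
finger_gap: 75.9
```

```bash
python3 - <<'E'
from h import *
from cell import *
import pickle
s=read_state(); x=s["eef_pos"]; print(s["clock"],x,s["eef_rot"],s["finger_gap"])
c=get_calibration("wrist"); im=camera("wrist")[:,:,::-1].copy(); cv2.imwrite("pics/w10.png",im); pickle.dump(c,open("pics/w10.pkl","wb"))
for p in ([582.6,113.7,74],[579.4,188.7,74],[576,263.6,74],[582.5,162,70]): print(p,proj(c,p).round(1))
E
```

```text
11.825 [584.84755374  61.69018786 116.49194608] [-3.14150707e+00 -1.04483343e-04  1.61541328e+00] 75.9134735798943
[582.6, 113.7, 74] [281.3 154.9]
[579.4, 188.7, 74] [281.5  54.2]
[576, 263.6, 74] [281.4 -65.5]
[582.5, 162, 70] [283.9  92.6]
```

View pics/w10.png

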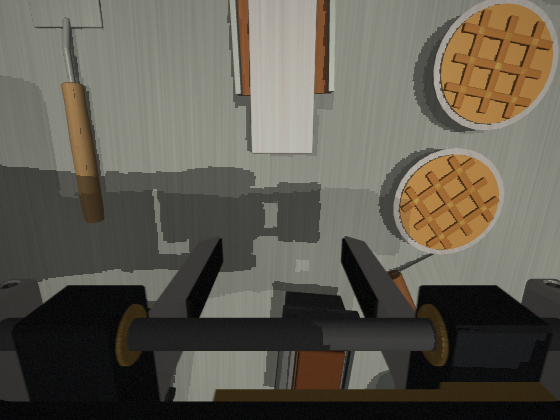

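>>> carry_out([
  {"delta_pos": [-1.5, 50, 0], "turn": [0, 0, 0], "hand": 0.85},
  {"delta_pos": [-2.5, 77, -10], "turn": [0, 0, 0], "hand": 0.85},
  {"delta_pos": [-2.5, 77, -30], "turn": [0, 0, 0], "hand": 0.85},
  {"delta_pos": [-2.5, 77, -55], "turn": [0, 0, 0], "hand": 0.85},
  {"delta_pos": [-2.5, 77, -78], "turn": [0, 0, 0], "hand": 0.85},
  {"delta_pos": [-2.5, 77, -92], "turn": [0, 0, 0], "hand": 0.85},
  {"delta_pos": [-2.5, 77, -92], "turn": [0, 0, 0], "hand": 0.85},
])

```text
clock: 12.75
eef_pos: [581.9, 137.7, 23.9]
eef_rot: [-3.14, 0.0, 1.614]
wrist_force: [0.0, -0.5, -0.3]
finger_gap: 79.9
```

```bash
python3 - <<'E'
from h import *
from cell import *
s=read_state(); x=s["eef_pos"]; print(s["clock"],x,s["eef_rot"],s["finger_gap"],s["wrist_force"])
im=camera("side")[:,:,::-1]; cv2.imwrite("pics/side11.png",im)
cv2.imwrite("pics/c11.png",cv2.resize(im[130:220,230:320],None,fx=6.5,fy=6.5,interpolation=cv2.INTER_LANCZOS4))
E
```

```text
12.75 [581.94260776 137.74911619  23.90776719] [-3.14022238e+00  1.53724852e-04  1.61442164e+00] 79.8997478247607 [ 0.04877746 -0.48140138 -0.25907106]
```

View pics/c11.png

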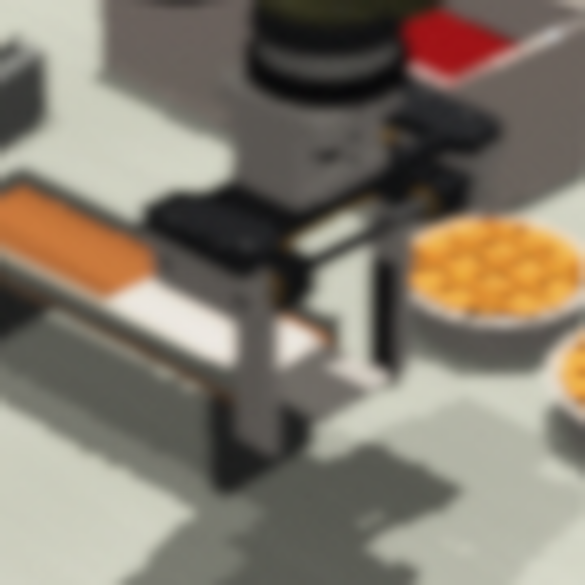

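>>> carry_out([
  {"delta_pos": [0, 0, 0], "turn": [0, 0, 0], "hand": 0.5},
  {"delta_pos": [0, 0, 0], "turn": [0, 0, 0], "hand": 0.45},
  {"delta_pos": [0, 0, 0], "turn": [0, 0, 0], "hand": 0.4},
  {"delta_pos": [0, 0, 0], "turn": [0, 0, 0], "hand": 0.3},
  {"delta_pos": [0, 0, 0], "turn": [0, 0, 0], "hand": 0.3},
  {"delta_pos": [0, 0, 0], "turn": [0, 0, 0], "hand": 0.3},
], squeeze=50)

```text
clock: 13.55
eef_pos: [582.5, 137.3, 24.7]
eef_rot: [3.141, 0.0, 1.614]
wrist_force: [-0.1, -0.0, 1.3]
finger_gap: 48.9
```

>>> carry_out([
  {"delta_pos": [0, 0, 4], "turn": [0, 0, 0], "hand": 0.3},
  {"delta_pos": [0, 0, 9], "turn": [0, 0, 0], "hand": 0.3},
  {"delta_pos": [0, 0, 15], "turn": [0, 0, 0], "hand": 0.3},
  {"delta_pos": [0, 0, 18], "turn": [0, 0, 0], "hand": 0.3},
  {"delta_pos": [0, 0, 18], "turn": [0, 0, 0], "hand": 0.3},
])

```text
clock: 14.18
eef_pos: [582.5, 137.4, 42.9]
eef_rot: [3.141, -0.0, 1.614]
wrist_force: [0.2, -0.4, -0.8]
finger_gap: 48.9
```

```bash
python3 - <<'E'
from h import *
from cell import *
s=read_state(); x=s["eef_pos"]; print(s["clock"],x,s["eef_rot"],s["finger_gap"],s["wrist_force"])
im=camera("side")[:,:,::-1]; cv2.imwrite("pics/side12.png",im)
cv2.imwrite("pics/c12.png",cv2.resize(im[130:220,220:310],None,fx=6.5,fy=6.5,interpolation=cv2.INTER_LANCZOS4))
E
```

```text
14.175 [582.50049743 137.37408838  42.85083546] [ 3.14114955e+00 -3.47036280e-05  1.61382773e+00] 48.90371084969881 [ 0.16076317 -0.35800015 -0.75779019]
```

View pics/c12.png

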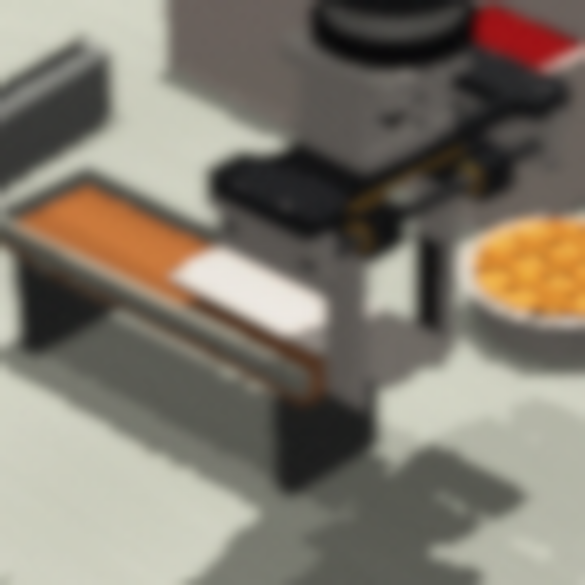

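>>> carry_out([
  {"delta_pos": [0, 0, 20], "turn": [0, 0, 0], "hand": 0.3},
  {"delta_pos": [0, 0, 45], "turn": [0, 0, 0], "hand": 0.3},
  {"delta_pos": [0, -20, 65], "turn": [0, 0, 0], "hand": 0.3},
  {"delta_pos": [-5, -55, 70], "turn": [0, 0, -0.04], "hand": 0.3},
  {"delta_pos": [-10, -95, 70], "turn": [0, 0, -0.08], "hand": 0.3},
  {"delta_pos": [-16, -135, 70], "turn": [0, 0, -0.12], "hand": 0.3},
  {"delta_pos": [-22, -170, 70], "turn": [0, 0, -0.16], "hand": 0.3},
  {"delta_pos": [-26, -190, 70], "turn": [0, 0, -0.174], "hand": 0.3},
])

```text
clock: 15.22
eef_pos: [555.8, -54.9, 112.6]
eef_rot: [-3.141, 0.0, 1.438]
wrist_force: [-0.2, 0.4, -0.2]
finger_gap: 49.0
```

>>> carry_out([
  {"delta_pos": [-2, -20, 0], "turn": [0, 0, 0], "hand": 0.3},
  {"delta_pos": [-8, -60, 0], "turn": [0, 0, 0], "hand": 0.3},
  {"delta_pos": [-14, -100, 0], "turn": [0, 0, 0], "hand": 0.3},
  {"delta_pos": [-20, -140, 0], "turn": [0, 0, 0], "hand": 0.3},
  {"delta_pos": [-25, -170, 0], "turn": [0, 0, 0], "hand": 0.3},
  {"delta_pos": [-27, -187, 0], "turn": [0, 0, 0], "hand": 0.3},
  {"delta_pos": [-27, -187, 0], "turn": [0, 0, 0], "hand": 0.3},
])

```text
clock: 16.1
eef_pos: [529.4, -240.0, 112.4]
eef_rot: [-3.141, -0.0, 1.439]
wrist_force: [-0.1, -0.2, -1.7]
finger_gap: 49.0
```

```bash
python3 - <<'E'
from h import *
from cell import *
import pickle
s=read_state(); x=s["eef_pos"]; print(s["clock"],x,s["eef_rot"],s["finger_gap"],s["wrist_force"])
c=get_calibration("wrist"); im=camera("wrist")[:,:,::-1].copy(); cv2.imwrite("pics/w13.png",im); pickle.dump(c,open("pics/w13.pkl","wb"))
cv2.imwrite("pics/side13.png",camera("side")[:,:,::-1])
E
```

```text
16.1 [ 529.36524631 -240.03827917  112.41473523] [-3.14147908e+00 -1.63689985e-04  1.43924572e+00] 49.04170592399431 [-0.10840855 -0.18672479 -1.65012649]
```

View pics/w13.png

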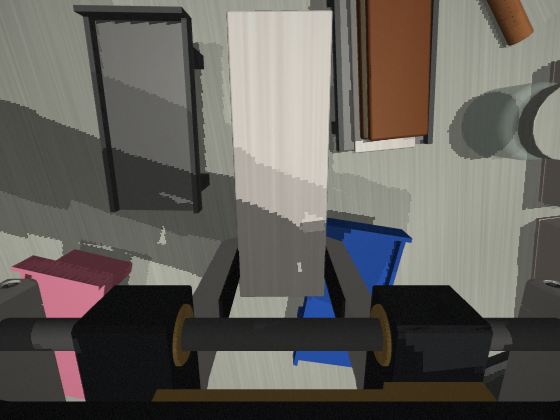

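View pics/side13.png

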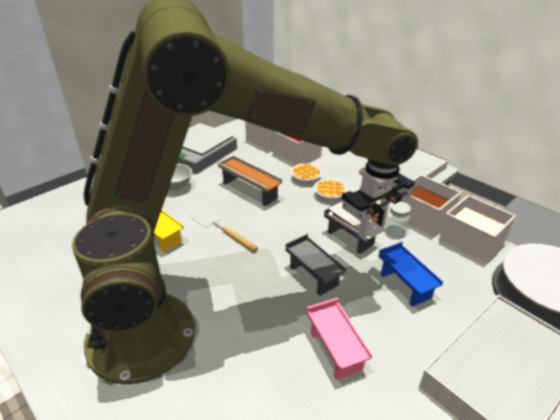

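```bash
python3 - <<'E'
from h import *
import pickle
c=pickle.load(open("pics/w13.pkl","rb")); im=cv2.imread("pics/w13.png")
cv2.imwrite("pics/c13.png",cv2.resize(cv2.convertScaleAbs(im[0:225,70:220],alpha=1.6),None,fx=3.5,fy=2.6,interpolation=cv2.INTER_CUBIC))
# strip ends: height where width = 50
for nm,a,b in (("far",(228,11),(332,11)),("near",(239.5,297),(325.5,297))):
    for z in (140,150,155,160,165,170): 
        p,q=onz(c,a,z),onz(c,b,z); print(nm,z,np.linalg.norm(p-q).round(1),((p+q)/2).round(1))
E
```

```text
far 140 54.6 [ 546.4 -107.3  140. ]
far 150 51.6 [ 546.1 -110.5  150. ]
far 155 50.1 [ 545.9 -112.   155. ]
far 160 48.6 [ 545.7 -113.6  160. ]
far 165 47.1 [ 545.5 -115.1  165. ]
far 170 45.6 [ 545.3 -116.7  170. ]
near 140 57.9 [ 525.6 -275.6  140. ]
near 150 54.7 [ 526.4 -269.5  150. ]
near 155 53.1 [ 526.8 -266.4  155. ]
near 160 51.5 [ 527.2 -263.3  160. ]
near 165 49.9 [ 527.6 -260.2  165. ]
near 170 48.3 [ 527.9 -257.1  170. ]
```

View pics/c13.png

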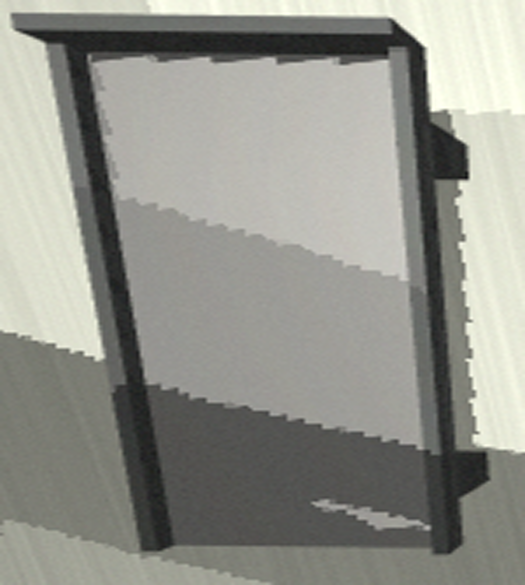

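```bash
python3 - <<'E'
from h import *
import pickle
c=pickle.load(open("pics/w13.pkl","rb"))
f=lambda u,v:(u/3.5+70,v/2.6)
P=dict(Lfar=(f(93,62),60),Lnear=(f(170,546),60),Rfar_top=(f(392,55),68),Rnear_top=(f(433,546),68),stopTopL=(f(12,14),78),stopTopR=(f(388,20),78),stopTopInR=(f(392,35),78),stopTopInL=(f(20,30),78))
W={k:onz(c,*v)for k,v in P.items()}
for k,v in W.items(): print(k,np.round(P[k][0],1),v.round(1))
e=W["Lfar"]-W["Lnear"]; print("yaw L",np.degrees(np.arctan2(e[1],e[0])),np.linalg.norm(e)); e2=W["Rfar_top"]-W["Rnear_top"];print("yaw R",np.degrees(np.arctan2(e2[1],e2[0])),np.linalg.norm(e2))
print("width near",np.linalg.norm((W["Lnear"]-W["Rnear_top"])[:2]),"far",np.linalg.norm((W["Lfar"]-W["Rfar_top"])[:2]))
m=sum(W[k][:2] for k in("Lfar","Lnear","Rfar_top","Rnear_top"))/4; print("centre",m)
E
```

```text
Lfar [96.6 23.8] [409.3 -72.5  60. ]
Lnear [118.6 210. ] [ 385.6 -218.6   60. ]
Rfar_top [182.   21.2] [476.4 -81.9  68. ]
Rnear_top [193.7 210. ] [ 454.9 -225.5   68. ]
stopTopL [73.4  5.4] [405.5 -65.5  78. ]
stopTopR [180.9   7.7] [479.9 -76.8  78. ]
stopTopInR [182.   13.5] [479.9 -80.4  78. ]
stopTopInL [75.7 11.5] [405.9 -69.4  78. ]
yaw L 80.80574004142791 147.9629409637544
yaw R 81.47581030196486 145.17794293233084
width near 69.57203518439293 far 67.75885820983115
centre [ 431.54425203 -149.63141673]
```

```bash
python3 - <<'E'
from h import *
import pickle
from cell import get_calibration
c=pickle.load(open("pics/w13.pkl","rb"))
for u in ((14,265),(30,258),(75,250),(131,263),(125,285)): print("pink",u,onz(c,u,78).round(0))
t=cv2.imread("pics/top0.png"); h=cv2.cvtColor(t,cv2.COLOR_BGR2HSV); ct=get_calibration("top")
for n,lo,hi in(("pink",(160,80,60),(179,255,255)),("blue",(110,120,60),(130,255,255))):
    m=cv2.inRange(h,lo,hi);k=max(cv2.findContours(m,0,2)[0],key=cv2.contourArea);q=cv2.boxPoints(cv2.minAreaRect(k))
    print(n,[onz(ct,p,62)[:2].round(0).tolist() for p in q])
E
```

```text
pink (14, 265) [ 292. -252.   78.]
pink (30, 258) [ 308. -247.   78.]
pink (75, 250) [ 349. -245.   78.]
pink (131, 263) [ 394. -263.   78.]
pink (125, 285) [ 383. -283.   78.]
pink [[287.0, -251.0], [357.0, -283.0], [299.0, -425.0], [230.0, -393.0]]
blue [[564.0, -250.0], [638.0, -275.0], [592.0, -422.0], [519.0, -396.0]]
```

>>> carry_out([
  {"delta_pos": [-35, -3, 0], "turn": [0.02, -0.003, -0.01], "hand": 0.3},
  {"delta_pos": [-75, -6, 0], "turn": [0.05, -0.007, -0.02], "hand": 0.3},
  {"delta_pos": [-105, -8, -10], "turn": [0.05, -0.007, -0.02], "hand": 0.3},
  {"delta_pos": [-112.5, -8, -30], "turn": [0.05, -0.007, -0.02], "hand": 0.3},
  {"delta_pos": [-112.5, -8, -55], "turn": [0.05, -0.007, -0.02], "hand": 0.3},
  {"delta_pos": [-112.5, -8, -75], "turn": [0.05, -0.007, -0.02], "hand": 0.3},
  {"delta_pos": [-112.5, -8, -75], "turn": [0.05, -0.007, -0.02], "hand": 0.3},
])

```text
clock: 17.08
eef_pos: [416.6, -246.3, 36.7]
eef_rot: [-3.139, -0.052, 1.421]
wrist_force: [0.6, 0.7, -0.3]
finger_gap: 48.9
```

```bash
python3 - <<'E'
from h import *
from cell import *
import pickle
s=read_state(); x=s["eef_pos"]; print(s["clock"],x,s["eef_rot"],s["finger_gap"],s["wrist_force"])
c=get_calibration("wrist"); im=camera("wrist")[:,:,::-1].copy(); cv2.imwrite("pics/w14.png",im); pickle.dump(c,open("pics/w14.pkl","wb"))
im=camera("side")[:,:,::-1]
cv2.imwrite("pics/c14.png",cv2.resize(im[200:310,260:380],None,fx=5,fy=5,interpolation=cv2.INTER_LANCZOS4))
E
```

```text
17.075 [ 416.61110582 -246.34462964   36.7002772 ] [-3.13944474 -0.05163506  1.42109983] 48.866190284387606 [ 0.63364661  0.68569357 -0.32008692]
```

View pics/w14.png

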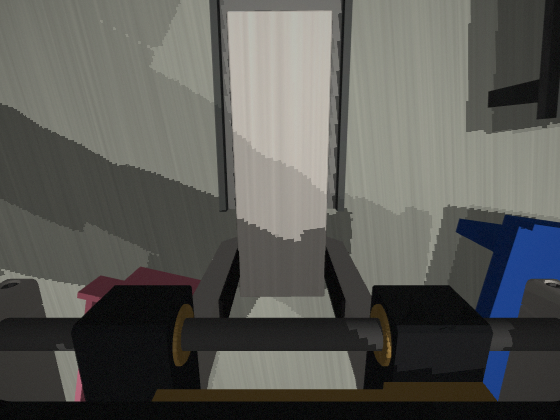

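View pics/c14.png

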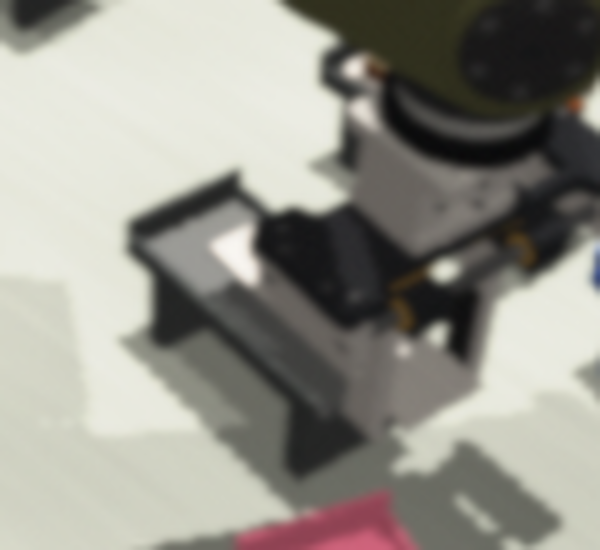

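>>> carry_out([
  {"delta_pos": [0, 0, -8], "turn": [0, 0, 0], "hand": 0.3},
  {"delta_pos": [0, 0, -14], "turn": [0, 0, 0], "hand": 0.3},
  {"delta_pos": [0, 0, -18], "turn": [0, 0, 0], "hand": 0.3},
  {"delta_pos": [0, 0, -18], "turn": [0, 0, 0], "hand": 0.3},
])

```text
clock: 17.68
eef_pos: [416.7, -247.5, 19.3]
eef_rot: [-3.141, -0.051, 1.42]
wrist_force: [-0.6, -0.3, -0.9]
finger_gap: 48.6
```

>>> carry_out([
  {"delta_pos": [0, 0, -1], "turn": [0, 0, 0], "hand": 0.3},
  {"delta_pos": [0, 0, -2], "turn": [0, 0, 0], "hand": 0.3},
  {"delta_pos": [0, 0, -2], "turn": [0, 0, 0], "hand": 0.3},
])

```text
clock: 18.05
eef_pos: [416.9, -247.7, 17.6]
eef_rot: [-3.142, -0.05, 1.42]
wrist_force: [0.2, 0.4, -0.4]
finger_gap: 48.8
```

>>> carry_out([
  {"delta_pos": [0, 0, -1], "turn": [0, 0, 0], "hand": 0.3},
  {"delta_pos": [0, 0, -1.5], "turn": [0, 0, 0], "hand": 0.3},
  {"delta_pos": [0, 0, -1.5], "turn": [0, 0, 0], "hand": 0.3},
])

```text
clock: 18.42
eef_pos: [416.8, -247.7, 16.0]
eef_rot: [-3.141, -0.05, 1.42]
wrist_force: [0.6, -0.6, -0.8]
finger_gap: 48.7
```

```bash
python3 - <<'E'
from h import *
from cell import *
import pickle
s=read_state(); x=s["eef_pos"]; print(s["clock"],x,s["eef_rot"],s["finger_gap"],s["wrist_force"],s["moment"])
c=get_calibration("wrist"); im=camera("wrist")[:,:,::-1].copy(); cv2.imwrite("pics/w15.png",im); pickle.dump(c,open("pics/w15.pkl","wb"))
im=camera("side")[:,:,::-1]
cv2.imwrite("pics/c15.png",cv2.resize(im[220:310,270:370],None,fx=6,fy=6,interpolation=cv2.INTER_LANCZOS4))
E
```

```text
18.425 [ 416.84673893 -247.6509386    16.01320693] [-3.14142724 -0.05048688  1.41977302] 48.66721129596772 [ 0.6375764  -0.59517612 -0.82824542] [-0.1260252   0.06064675  0.00140761]
```

View pics/w15.png

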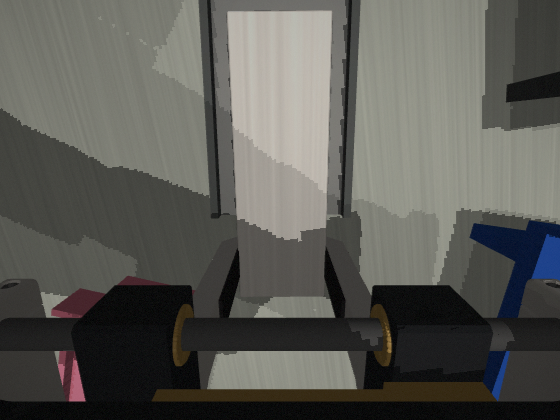

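View pics/c15.png

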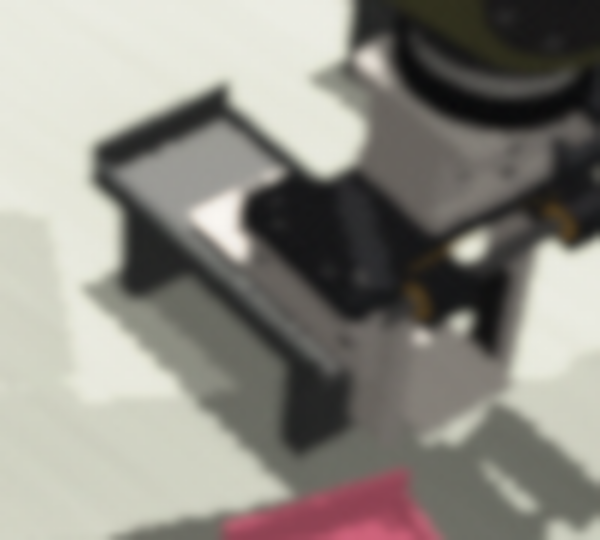

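>>> carry_out([
  {"delta_pos": [0, 0, -0.8], "turn": [0, 0, 0], "hand": 0.3},
  {"delta_pos": [0, 0, -1.5], "turn": [0, 0, 0], "hand": 0.3},
  {"delta_pos": [0, 0, -1.5], "turn": [0, 0, 0], "hand": 0.3},
])

```text
clock: 18.9
eef_pos: [416.8, -247.6, 14.5]
eef_rot: [-3.141, -0.051, 1.42]
wrist_force: [0.7, -1.1, -0.9]
finger_gap: 49.0
```

>>> carry_out([
  {"delta_pos": [0, 0, -0.5], "turn": [0, 0, 0], "hand": 0.3},
  {"delta_pos": [0, 0, -1], "turn": [0, 0, 0], "hand": 0.3},
  {"delta_pos": [0, 0, -1], "turn": [0, 0, 0], "hand": 0.3},
])

```text
clock: 19.27
eef_pos: [416.9, -247.7, 13.6]
eef_rot: [-3.142, -0.05, 1.42]
wrist_force: [0.6, -0.4, 0.4]
finger_gap: 48.9
```

>>> carry_out([
  {"delta_pos": [0, 0, -0.5], "turn": [0, 0, 0], "hand": 0.3},
  {"delta_pos": [0, 0, -0.8], "turn": [0, 0, 0], "hand": 0.3},
  {"delta_pos": [0, 0, -0.8], "turn": [0, 0, 0], "hand": 0.3},
])

```text
clock: 19.65
eef_pos: [416.9, -247.7, 12.9]
eef_rot: [3.142, -0.05, 1.42]
wrist_force: [-1.1, 0.6, 3.4]
finger_gap: 49.0
```

>>> carry_out([
  {"delta_pos": [0, 0, -0.5], "turn": [0, 0, 0], "hand": 0.3},
  {"delta_pos": [0, 0, -0.8], "turn": [0, 0, 0], "hand": 0.3},
  {"delta_pos": [0, 0, -0.8], "turn": [0, 0, 0], "hand": 0.3},
])

```text
clock: 20.02
eef_pos: [416.9, -247.7, 12.1]
eef_rot: [3.142, -0.05, 1.42]
wrist_force: [-1.1, -0.2, 6.0]
finger_gap: 49.1
```

>>> carry_out([
  {"delta_pos": [0, 0, 0], "turn": [0, 0, 0], "hand": 0.55},
  {"delta_pos": [0, 0, 0], "turn": [0, 0, 0], "hand": 0.6},
  {"delta_pos": [0, 0, 0], "turn": [0, 0, 0], "hand": 0.65},
  {"delta_pos": [0, 0, 0], "turn": [0, 0, 0], "hand": 0.65},
])

```text
clock: 20.52
eef_pos: [416.8, -247.6, 11.9]
eef_rot: [-3.141, -0.051, 1.42]
wrist_force: [-0.7, -0.2, -0.1]
finger_gap: 60.9
```

```bash
python3 - <<'E'
from h import *
from cell import *
import pickle
s=read_state(); x=s["eef_pos"]; print(s["clock"],x,s["eef_rot"],s["finger_gap"],s["wrist_force"])
c=get_calibration("wrist"); im=camera("wrist")[:,:,::-1].copy(); cv2.imwrite("pics/w16.png",im); pickle.dump(c,open("pics/w16.pkl","wb"))
E
```

```text
20.525 [ 416.8424437  -247.63735219   11.86516874] [-3.14137336 -0.05053602  1.41978287] 60.887474685728854 [-0.6736436  -0.15423055 -0.05536007]
```

View pics/w16.png

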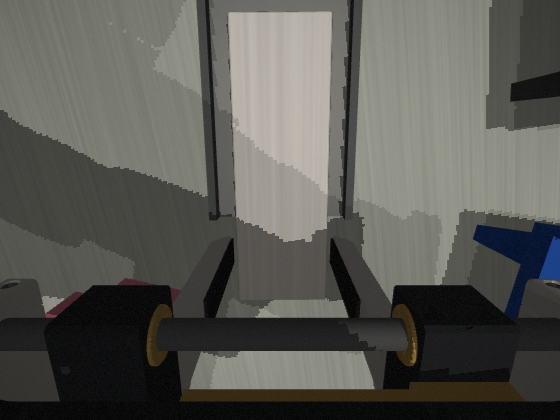

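>>> carry_out([
  {"delta_pos": [0, 1, 15], "turn": [0, 0, 0], "hand": 0.7},
  {"delta_pos": [0, 2, 40], "turn": [0, 0, 0], "hand": 0.7},
  {"delta_pos": [0, 0, 75], "turn": [-0.03, 0.004, 0], "hand": 0.5},
  {"delta_pos": [-4, -25, 95], "turn": [-0.05, 0.007, 0], "hand": 0.3},
  {"delta_pos": [-8, -60, 95], "turn": [-0.05, 0.007, 0], "hand": 0.1},
  {"delta_pos": [-10, -70, 95], "turn": [-0.05, 0.007, 0], "hand": 0.1},
  {"delta_pos": [-10, -70, 95], "turn": [-0.05, 0.007, 0], "hand": 0.1},
  {"delta_pos": [-10, -70, 95], "turn": [-0.05, 0.007, 0], "hand": 0.1},
])

```text
clock: 21.58
eef_pos: [406.9, -316.8, 106.9]
eef_rot: [3.141, -0.0, 1.42]
wrist_force: [-0.3, 0.5, 0.1]
finger_gap: 10.6
```

```bash
python3 - <<'E'
from h import *
from cell import *
import pickle
s=read_state(); x=s["eef_pos"]; print(s["clock"],x,s["eef_rot"],s["finger_gap"],s["wrist_force"])
c=get_calibration("wrist"); im=camera("wrist")[:,:,::-1].copy(); cv2.imwrite("pics/w17.png",im); pickle.dump(c,open("pics/w17.pkl","wb"))
E
```

```text
21.575 [ 406.93616104 -316.79672652  106.93417314] [ 3.14141663e+00 -3.63480352e-04  1.42023446e+00] 10.606803546696677 [-0.31558673  0.45641977  0.09470198]
```

View pics/w17.png

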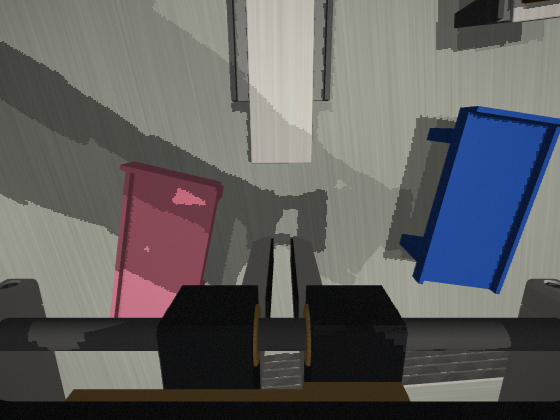

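```bash
python3 - <<'E'
from h import *
import pickle
c=pickle.load(open("pics/w17.pkl","rb"))
a,b=onz(c,(249.5,162.5),64),onz(c,(312,162.5),64); print(a,b,np.linalg.norm(a-b),(a+b)/2, np.degrees(np.arctan2(*(b-a)[1::-1])))
for u in ((233,101),(329,101)): print("shelf end rim top",onz(c,u,68).round(1))
for u in ((222,185),(124,163),(205,290)): print("pink",onz(c,u,78).round(1),onz(c,u,60).round(1))
e=np.array([.1478,.989]); m=((a+b)/2)[:2]; print("shelf-x of end",(m-[431.5,-149.7])@e,"lat",(m-[431.5,-149.7])@[-e[1],e[0]])
E
```

```text
[ 388.02120212 -267.53711704   64.        ] [ 439.04628421 -275.28545308   64.        ] 51.610035009425864 [ 413.53374316 -271.41128506   64.        ] -8.634596739332741
shelf end rim top [ 384.3 -218.7   68. ]
shelf end rim top [ 457.5 -229.8   68. ]
pink [ 364.9 -280.3   78. ] [ 360.9 -283.3   60. ]
pink [ 292.9 -251.7   78. ] [ 283.4 -252.6   60. ]
pink [ 331.3 -369.9   78. ] [ 324.7 -379.7   60. ]
shelf-x of end -123.02787368536076 lat -0.22029991802828616
```

>>> carry_out([
  {"delta_pos": [3.2, 25, -20], "turn": [0, 0, 0], "hand": 0.1},
  {"delta_pos": [3.2, 25, -45], "turn": [0, 0, 0], "hand": 0.1},
  {"delta_pos": [3.2, 25, -65], "turn": [0, 0, 0], "hand": 0.1},
  {"delta_pos": [3.2, 25, -74], "turn": [0, 0, 0], "hand": 0.1},
  {"delta_pos": [3.2, 25, -75], "turn": [0, 0, 0], "hand": 0.1},
  {"delta_pos": [3.2, 25, -75], "turn": [0, 0, 0], "hand": 0.1},
])

```text
clock: 22.38
eef_pos: [410.4, -292.8, 32.6]
eef_rot: [3.14, 0.0, 1.42]
wrist_force: [0.2, -0.2, -0.3]
finger_gap: 9.4
```

>>> carry_out([
  {"delta_pos": [0.9, 6, 0], "turn": [0, 0, 0], "hand": 0.1},
  {"delta_pos": [1.8, 12, 0], "turn": [0, 0, 0], "hand": 0.1},
  {"delta_pos": [2.7, 18, 0], "turn": [0, 0, 0], "hand": 0.1},
  {"delta_pos": [3.8, 25, 0], "turn": [0, 0, 0], "hand": 0.1},
  {"delta_pos": [4.8, 32, 0], "turn": [0, 0, 0], "hand": 0.1},
  {"delta_pos": [5.8, 39, 0], "turn": [0, 0, 0], "hand": 0.1},
  {"delta_pos": [6.6, 44, 0], "turn": [0, 0, 0], "hand": 0.1},
  {"delta_pos": [6.6, 44, 0], "turn": [0, 0, 0], "hand": 0.1},
])

```text
clock: 23.38
eef_pos: [416.7, -248.2, 31.9]
eef_rot: [3.141, -0.0, 1.42]
wrist_force: [0.2, -0.3, -0.4]
finger_gap: 9.1
```

```bash
python3 - <<'E'
from h import *
from cell import *
s=read_state(); x=s["eef_pos"]; print(s["clock"],x,s["eef_rot"],s["finger_gap"],s["wrist_force"])
im=camera("side")[:,:,::-1]
cv2.imwrite("pics/c18.png",cv2.resize(im[220:310,270:370],None,fx=6,fy=6,interpolation=cv2.INTER_LANCZOS4))
cv2.imwrite("pics/w18.png",camera("wrist")[:,:,::-1])
E
```

```text
23.375 [ 416.70638307 -248.21974005   31.89431968] [ 3.14127133e+00 -2.59416087e-04  1.42022840e+00] 9.077994214511572 [ 0.2311955  -0.31142646 -0.43104864]
```

View pics/c18.png

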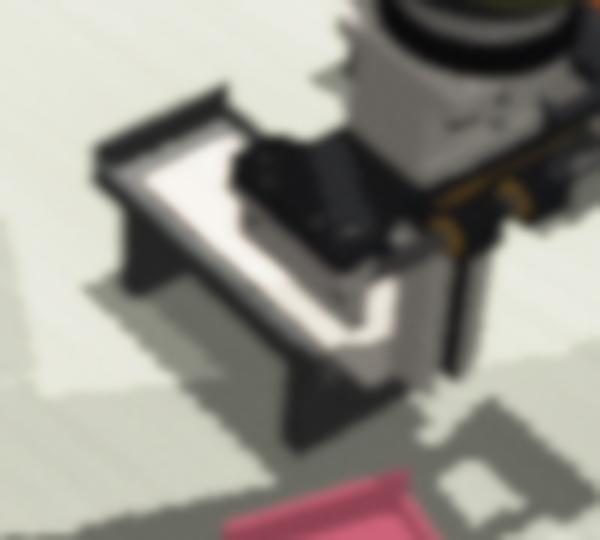

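View pics/w18.png

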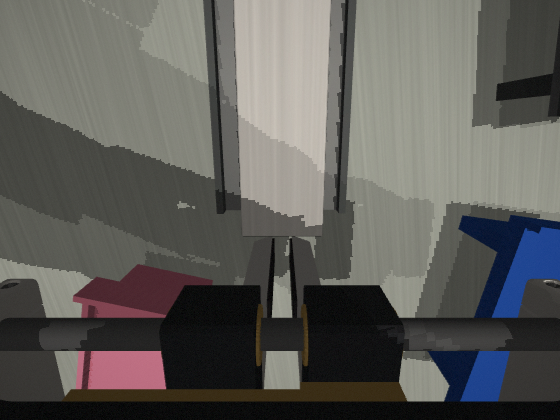

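>>> carry_out([
  {"delta_pos": [0.6, 4, 0], "turn": [0, 0, 0], "hand": 0.1},
  {"delta_pos": [1.2, 8, 0], "turn": [0, 0, 0], "hand": 0.1},
  {"delta_pos": [1.5, 10, 0], "turn": [0, 0, 0], "hand": 0.1},
  {"delta_pos": [1.5, 10, 0], "turn": [0, 0, 0], "hand": 0.1},
])

```text
clock: 23.98
eef_pos: [418.2, -238.5, 32.0]
eef_rot: [3.141, -0.0, 1.42]
wrist_force: [0.2, -0.6, -0.3]
finger_gap: 9.1
```

>>> carry_out([
  {"delta_pos": [0.2, 1, 0], "turn": [0, 0, 0], "hand": 0.1},
  {"delta_pos": [0.3, 2, 0], "turn": [0, 0, 0], "hand": 0.1},
  {"delta_pos": [0.3, 2, 0], "turn": [0, 0, 0], "hand": 0.1},
])

```text
clock: 24.35
eef_pos: [418.5, -236.6, 32.0]
eef_rot: [3.141, -0.0, 1.42]
wrist_force: [-0.4, -0.3, 0.0]
finger_gap: 9.7
```

>>> carry_out([
  {"delta_pos": [0.1, 0.7, 0], "turn": [0, 0, 0], "hand": 0.1},
  {"delta_pos": [0.1, 0.7, 0], "turn": [0, 0, 0], "hand": 0.1},
])

```text
clock: 24.6
eef_pos: [418.6, -235.9, 32.0]
eef_rot: [3.141, -0.0, 1.42]
wrist_force: [-0.7, 0.4, -0.3]
finger_gap: 9.6
```

>>> carry_out([
  {"delta_pos": [0.1, 0.8, 0], "turn": [0, 0, 0], "hand": 0.1},
  {"delta_pos": [0.1, 0.8, 0], "turn": [0, 0, 0], "hand": 0.1},
])

```text
clock: 24.85
eef_pos: [418.7, -235.1, 31.9]
eef_rot: [3.141, -0.0, 1.42]
wrist_force: [0.4, 0.1, 0.5]
finger_gap: 9.5
```

>>> carry_out([
  {"delta_pos": [0.1, 0.8, 0], "turn": [0, 0, 0], "hand": 0.1},
  {"delta_pos": [0.1, 0.8, 0], "turn": [0, 0, 0], "hand": 0.1},
])

```text
clock: 25.1
eef_pos: [418.8, -234.3, 31.9]
eef_rot: [3.141, -0.0, 1.42]
wrist_force: [-0.0, -0.6, 0.7]
finger_gap: 9.3
```

```bash
python3 - <<'E'
from h import *
from cell import *
s=read_state(); x=s["eef_pos"]; print(s["clock"],x,s["finger_gap"],s["wrist_force"])
im=camera("side")[:,:,::-1]
cv2.imwrite("pics/c19.png",cv2.resize(im[220:310,270:370],None,fx=6,fy=6,interpolation=cv2.INTER_LANCZOS4))
cv2.imwrite("pics/w19.png",camera("wrist")[:,:,::-1])
E
```

```text
25.1 [ 418.77366176 -234.26880554   31.93582397] 9.327741617884342 [-0.01960769 -0.62040562  0.73501608]
```

View pics/c19.png

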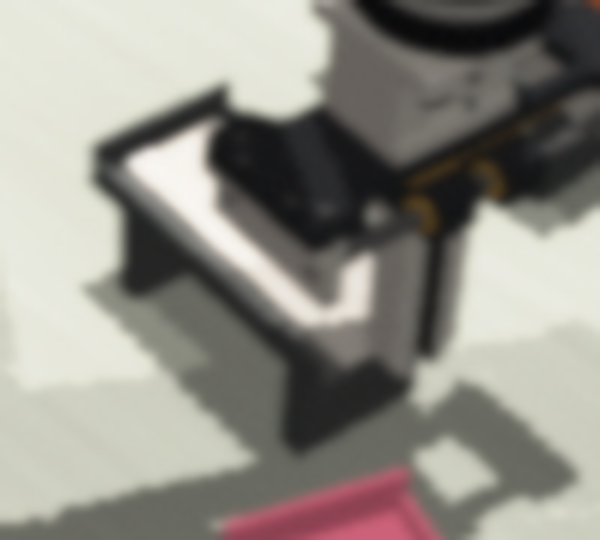

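View pics/w19.png

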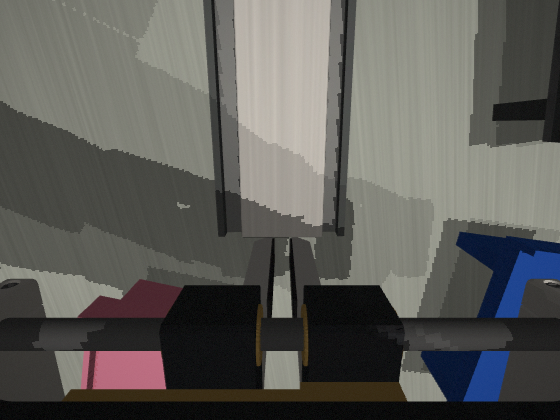

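>>> carry_out([
  {"delta_pos": [0.1, 0.8, 0], "turn": [0, 0, 0], "hand": 0.1},
  {"delta_pos": [0.1, 0.8, 0], "turn": [0, 0, 0], "hand": 0.1},
])

```text
clock: 25.45
eef_pos: [418.9, -233.5, 31.9]
eef_rot: [3.141, -0.0, 1.42]
wrist_force: [-0.2, -0.2, 0.3]
finger_gap: 9.4
```

>>> carry_out([
  {"delta_pos": [0.1, 0.8, 0], "turn": [0, 0, 0], "hand": 0.1},
  {"delta_pos": [0.1, 0.8, 0], "turn": [0, 0, 0], "hand": 0.1},
])

```text
clock: 25.7
eef_pos: [419.0, -232.7, 31.9]
eef_rot: [3.141, -0.0, 1.42]
wrist_force: [-0.1, -0.5, 0.4]
finger_gap: 9.5
```

>>> carry_out([
  {"delta_pos": [0.1, 0.8, 0], "turn": [0, 0, 0], "hand": 0.1},
  {"delta_pos": [0.1, 0.8, 0], "turn": [0, 0, 0], "hand": 0.1},
])

```text
clock: 25.95
eef_pos: [419.1, -232.0, 32.0]
eef_rot: [3.141, 0.0, 1.42]
wrist_force: [0.2, -1.2, -0.2]
finger_gap: 9.3
```

>>> carry_out([
  {"delta_pos": [0.1, 0.7, 0], "turn": [0, 0, 0], "hand": 0.1},
  {"delta_pos": [0.1, 0.7, 0], "turn": [0, 0, 0], "hand": 0.1},
])

```text
clock: 26.2
eef_pos: [419.4, -231.7, 32.1]
eef_rot: [3.14, 0.001, 1.42]
wrist_force: [0.3, -5.5, -0.7]
finger_gap: 9.5
```

>>> carry_out([
  {"delta_pos": [0.1, 0.7, 0], "turn": [0, 0, 0], "hand": 0.1},
  {"delta_pos": [0.1, 0.7, 0], "turn": [0, 0, 0], "hand": 0.1},
])

```text
clock: 26.45
eef_pos: [419.6, -231.6, 32.3]
eef_rot: [3.14, 0.002, 1.42]
wrist_force: [-0.0, -9.0, 0.2]
finger_gap: 9.5
```

Pushing now meets 9 N and the tool has stopped advancing. I'll back off and check.

>>> carry_out([
  {"delta_pos": [-0.6, -4, 0], "turn": [0, 0, 0], "hand": 0.1},
  {"delta_pos": [-3, -20, 2], "turn": [0, 0, 0], "hand": 0.1},
  {"delta_pos": [-7, -45, 30], "turn": [0, 0, 0], "hand": 0.1},
  {"delta_pos": [-12, -80, 80], "turn": [0, 0, 0], "hand": 0.1},
  {"delta_pos": [-12, -85, 110], "turn": [0, 0, 0], "hand": 0.1},
  {"delta_pos": [-12, -85, 110], "turn": [0, 0, 0], "hand": 0.1},
  {"delta_pos": [-12, -85, 110], "turn": [0, 0, 0], "hand": 0.1},
])

```text
clock: 27.32
eef_pos: [406.8, -315.4, 140.9]
eef_rot: [-3.141, -0.001, 1.42]
wrist_force: [-0.5, -0.5, -1.0]
finger_gap: 9.2
```

```bash
python3 - <<'E'
from h import *
from cell import *
import pickle
s=read_state(); print(s["clock"],s["eef_pos"],s["wrist_force"])
c=get_calibration("wrist"); im=camera("wrist")[:,:,::-1].copy(); cv2.imwrite("pics/w20.png",im); pickle.dump(c,open("pics/w20.pkl","wb"))
im=camera("side")[:,:,::-1]; cv2.imwrite("pics/side20.png",im)
cv2.imwrite("pics/top20.png",camera("top")[:,:,::-1])
cv2.imwrite("pics/c20.png",cv2.resize(im[220:310,270:370],None,fx=6,fy=6,interpolation=cv2.INTER_LANCZOS4))
E
```

```text
27.325 [ 406.78318434 -315.38698868  140.93917896] [-0.47299899 -0.49650161 -1.02204459]
```

View pics/w20.png

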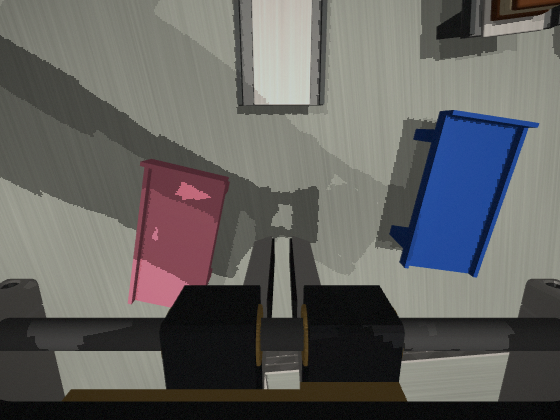

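View pics/c20.png

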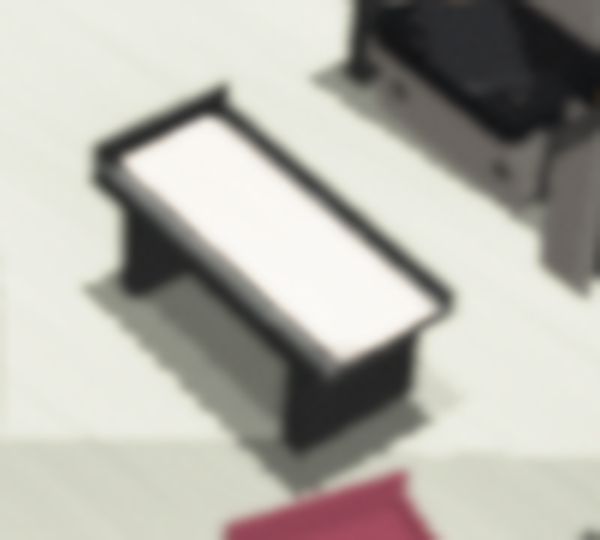

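View pics/top20.png

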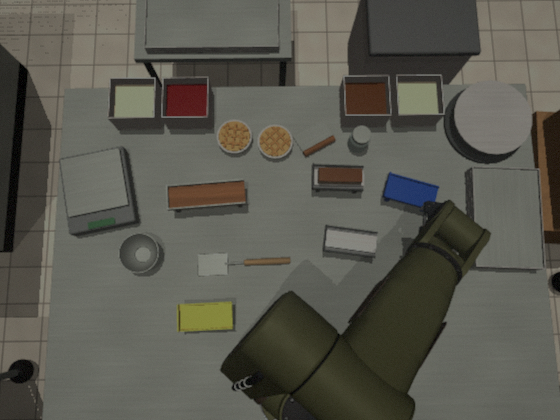

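```bash
python3 - <<'E'
from h import *
import pickle
from cell import *
c=pickle.load(open("pics/w20.pkl","rb"))
e=np.array([.1478,.989])
for u in ((254,105),(310,105)): p=onz(c,u,64); print(p.round(1),((p[:2]-[431.5,-149.7])@e).round(1))
t0,t1=[cv2.imread(f"pics/top{i}.png") for i in(0,20)]; ct=get_calibration("top")
m=cv2.inRange(cv2.cvtColor(t1,cv2.COLOR_BGR2GRAY),112,255); mm=np.zeros_like(m); mm[222:262,318:384]=m[222:262,318:384]
mo=cv2.moments(mm,True); p=onz(ct,(mo['m10']/mo['m00'],mo['m01']/mo['m00']),64); d=p[:2]-[431.5,-149.7]; print("centre top",p.round(1),mo['m00'],"shelf frame",(d@e).round(1),(d@[-e[1],e[0]]).round(1))
d=cv2.absdiff(t0,t1).max(2)
for n,(x,y,r) in dict(pie=(235,137,20),pie2=(276,142,20),jar=(360,137,13),bowl=(140,254,20),scraper=(318,147,18),spat=(260,262,32),cake=(340,177,24)).items(): print(n,d[y-r:y+r,x-r:x+r].mean().round(1))
o=np.hstack([cv2.resize(x[105:200,220:380],None,fx=2.5,fy=2.5) for x in(t0,t1)]);cv2.imwrite("pics/cmp.png",o)
E
```

```text
[ 396.8 -219.9   64. ] -74.6
[ 446.2 -227.4   64. ] -74.7
centre top [ 431.1 -149.5   64. ] 799.0 shelf frame 0.1 0.4
pie 8.5
pie2 8.7
jar 7.4
bowl 8.7
scraper 8.1
spat 8.7
cake 6.9
```

View pics/cmp.png

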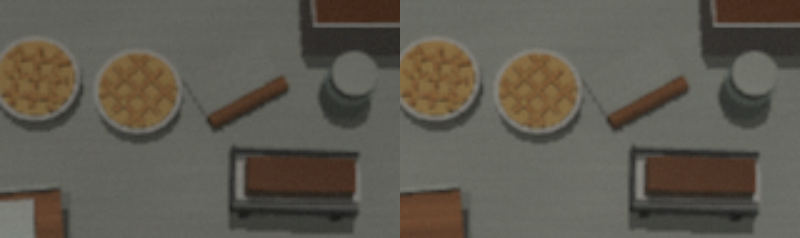

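The strip is home: its centre is at +0.1 mm along the shelf and 0.4 mm across, and its outer end is flush. The before and after pictures show the bystanders unmoved. Handing in.

```bash
python3 -c "
from cell import *
print(read_state()['clock']); print(sign_off())"
```

```text
27.475
the job is handed in; nothing more can be done
None
```

The bare strip lies flat and fully home on the grey shelf, and I handed the job in at 27.5 s, with the gripper clear of everything.

- **What I did:**
  - Pushed the strip about 80 mm along the stand, until about 48 mm hung out, and let go.
  - Pinched it by the overhanging end at 50 N and lifted it off.
  - Laid it between the shelf's rims with about 48 mm hanging out, and let go.
  - Pushed it on until it stopped against the back stop at about 9 N.
- **Last checks:**
  - Its centre is within 0.5 mm of home, lengthwise and across.
  - Its outer end is flush with the open end.
  - Before and after top views show the loaded strip and the other loose things where they were.
- **What disagreed:**
  - The real fingertips sit about 29 mm above the reported TCP. My first push therefore passed over the strip without touching it, and I corrected this by feeling for the deck.
  - The strip drooped about 3° in the grip, so I tilted the tool to lay it level.
  - The top and side views together put the shelf deck at 57.6 mm rather than the 60 mm given. Touching down fitted about 59 to 60 mm.

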